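# Grip a V-block in a one-hand ratchet clamp

### The arm

A 6-joint arm with a two-finger parallel gripper is mounted at the origin on a cart in front of the work surface, level with it; the furniture and walls round the work are solid. World frame = base frame: x ahead of the robot, y to its left, z up, the work surface at z = 0. Lengths are in m, angles in degrees, forces in N, time in s.
With the tool pointing down it reaches from about 0.3 to 0.75 m from the base axis. Payload 8.5 kg.
Tool frame: the origin (TCP) lies between the finger pads; the fingertips stand ahead of it and the grasp point (between the pads) lies 8 mm behind it (env.tcp_to_tips is the z of the fingertips in the tool frame, in m); z points along the fingers, x is the direction in which the jaws open and shut, and the axes are right-handed (so a half turn about z gives the same grasp; the last joint's range is limited). The gripper opens to 85 mm and grips with 20 to 120 N. Pads are 22 mm wide; open, the fingers measure 114 mm over their backs; the gripper's body (76 mm by 85 mm) begins 54 mm behind the grasp point. The pads swing forward as they close: fully open they stand 13 mm farther back than shut.
Start: joints at [52.523, 21.807, 74.336, -0, 83.858, -12.336], TCP at [0.234, 0.498, 0.242] pointing down, gripper open.
Joint ranges: [-178.18, 178.18], [-50.72, 133.34], [12.68, 142.11], [-81.47, 261.47], [9.98, 163.14], [-165.26, 165.26]. Speed limits (degrees/s): [136.94, 136.94, 180, 180, 180, 180].

### API

Orientations are given as a 3x3 rotation matrix whose columns are the frame's x, y, z axes.
In Python, from rig import observe, viewer, env gives the robot as it stands.
- The arm moves only by the tool jog_arm, never from a script. Its arguments are lists of equal length, an entry for each row: "dr": the turn, a rotation vector about the tool's x, y, z in rad, a list of three; "slide": the shift along the tool's x, y, z in m, a list of three; "gripper": the opening, from -1 (shut) to 1 (fully open), so that 0 is half open. In form: {"dr": [[rx, ry, rz], ...], "slide": [[dx, dy, dz], ...], "gripper": [gripper, ...]}. A call has exactly 10 rows; each row shifts and turns the commanded pose from where the row before left it, along the tool's axes as they then stand; what a row does not reach is not made up. A row lasts 1/10 s, in which the tool goes at most 50 mm and 8.59 degrees, less where a joint would pass 70% of its speed; a pose out of reach is approached as far as the arm can. A call is refused whole if a number of a shift passes 0.05 or a number of a turn 0.15, either way. A call with a gripper value outside its range is refused whole. The fingers move at their own pace and stop on an object; "force" is the grip in N (left out, the last holds). Time passes only in rows, so rows that do not move let the fingers close, or fill a call up. It gives the time, the measured TCP pose, the force and the opening at its end, in the units of the state.
- observe(): the state, without advancing time (a new reading comes with each control period).
- viewer.get_image(name): name is "side" or "top" or "wrist"; returns a dict with "pixels" (420x560x3 uint8, blue, green, red), "camera_matrix" (3x3 intrinsics, pixels), "R" (3x3) and "t" (3): a world point X has camera coordinates R X + t. Camera axes: x right, y down, z forward; pixel columns grow to the right and rows downward; lengths in m; the calibration is good to about 2 mm. A picture is of the moment at which its call begins. There is no depth.
- env.close_job(): hands the job in, once; it reports no verdict.
The state is a dict: "time_s": time; "q": joint angles; "qvel": joint speeds; "joint_efforts": joint torques, N m; "position": TCP position; "tool_rot": TCP orientation; "ft_force": force on the tool from outside, world axes, zero at the start; "wrist_torque": the same for the moment, N m; "grip_width": finger opening in m.
Only numpy, scipy, OpenCV 4.12 (cv2) and the standard library are available. Lean on these libraries where they do the work, as an engineer would, in place of code of your own. Each camera call takes 0.05 s, during which the arm holds its last target.

### The job

Set the steel V-block down on the clamp's plate, centred between the fixed anvil and the sliding jaw with its V-groove running along the clamp's bar, and let go of it. Then squeeze the clamp's trigger again and again, working the jaw only by its trigger, until the block is held firmly against the anvil: about 12 N on the block once the trigger is let go, and never more than 30 N, which would mark it. Leave the flat gauge block that lies nearby where it is.

Things in the scene. Friction and masses are not known exactly. Their poses are not given: they have to be found in the camera images.
- clamp: One-hand ratchet clamp, fixed on the worktop; plate 235 (x) x 78 (y) x 10 mm. Origin: centre of the plate's underside. +x is the clamping direction, from the grey housing (x -86 to -20, y -24 to 24, top z 58 mm) to the steel anvil (x 87 to 105 mm, 50 wide, top z 54). The toothed bar runs along x, sticks out behind to x -162 and carries the sliding jaw in front.
- anvil: The fixed steel jaw of the clamp (part of it, same origin and axes as the clamp). Its gripping face looks to the clamp's -x.
- anvil_face (a point): Centre line of the anvil's gripping face, 30 mm above the worktop; axes as the clamp.
- jaw_pad: The sliding jaw's black rubber pad, 42 mm wide, z 15 to 51 mm, sprung against the jaw (8 N per mm, at most 4.5 mm, then hard). Its origin is that of the jaw, not a useful point: see point pad_face.
- pad_face (a point): Centre line of the pad's gripping face, 30 mm above the worktop; axes as the clamp. The gap to anvil_face is 58 to 69 mm at the start.
- jaw: The sliding jaw with toothed bar and pad, driven along clamp +x by the ratchet; not to be pushed by hand. Axes as the clamp; origin at the clamp's when fully open. Friction of 14 N holds it wherever the trigger has left it, so at most 14 N stays on the block after release.
- trigger (a joint): Squeeze angle of the bare steel trigger, rad: 0 released, 0.28 full. Squeezing swings it towards the handle (clamp -x) about a vertical pin at clamp x -33, y 22 mm; a spring returns it. It drives the jaw 25 mm per rad, up to 7 mm a stroke; ratchet teeth are 4 mm apart, so up to the first 4 mm (10 mm at trigger_grip) may be empty. Let it come fully back between strokes.
- trigger_grip (a point): Where to press the trigger: on its front face (looking to clamp +x), 62 mm from its pin, 35 mm above the worktop; a full squeeze is 17 mm here. Force here: 3 to 4 N empty, 9 to 10 N moving the jaw, plus 4 N for each 10 N on the block (14 N here is about 11 N on the block, 22 N is 30 N). Trigger: 14 mm thick, z 18 to 52 mm, its end 82 mm from the pin. Axes turn with it.
- handle_mid (a point): Centre of the fixed grey handle behind the trigger, a bar 20 mm thick (clamp x -85 to -65 mm), z 18 to 52 mm, free below, reaching from the housing to clamp y 125 mm. 25 mm lie between it and the trigger; both together are 59 mm thick. Axes as the clamp.
- v_block: The hardened steel V-block, 45 (x) x 50 (y) x 40 mm high, 0.48 kg; V-groove open at the top and running along its x. Origin: centre of its underside. Its flat sides (50 mm apart, across y) are for grasping; its ends (45 mm apart, across x) go against anvil and pad, either way round.
- block_mid (a point): Centre of the V-block, 20 mm above its underside; axes as the block (z up).
- slip_gauge: Bystander: flat steel gauge block 35 x 30 x 9 mm; origin under its centre.
Things that resemble listed ones, but are neither listed nor needed, are in the scene too. What is shaped like the v_block but pink or purple is not meant.

How it is judged (in metres and radians):
On the way, in this order (a step that is already met when the one before it is completed fails the run):
1. the V-block stands on the plate between the jaws, centred, groove along the bar, let go and not yet gripped (y of block_mid in the frame of clamp between -0.012 and 0.012 m and z of block_mid in the frame of clamp between 0.026 and 0.034 m and angle between block_mid's own z axis and vertical below 0.06 rad and x of block_mid in the frame of clamp between 0.03 and 0.07 m and angle between the x axis of v_block and the x axis of clamp, either way round below 0.2 rad and contact force between the fingers and v_block below 0.2 N and contact force between jaw_pad and v_block below 4 N), for 0.2 s.
2. the jaw presses the block against the anvil (contact force between jaw_pad and v_block above 8 N and contact force between anvil and v_block above 4 N), for 0.2 s.
At the end, for the whole second after the job is handed in: The V-block stands upright on the plate, within 12 mm of the bar's line, its groove along the bar within 0.08 rad, its end against the anvil; the pad presses it with more than 8 N and the anvil takes more than 4 N, with the trigger released (below 0.05 rad) and all at rest (all of step 2 and y of block_mid in the frame of clamp between -0.012 and 0.012 m and z of block_mid in the frame of clamp between 0.026 and 0.034 m and angle between block_mid's own z axis and vertical below 0.06 rad and x of block_mid in the frame of clamp between 0.06 and 0.069 m and angle between the x axis of v_block and the x axis of clamp, either way round below 0.08 rad and value of joint trigger below 0.05 rad and linear speed of v_block below 0.01 m/s); the robot touches nothing.
It fails at once if more than 30 N between pad and block (contact force between jaw_pad and v_block above 30 N).
It fails at once if the jaw is pushed by hand, not by the trigger (more than 8 N from the robot) (contact force between any of the fingers, the arm and jaw above 8 N).
It fails at once if gauge block moved by more than 25 mm (distance of slip_gauge from where it was at the start of the episode above 0.025 m).
It also fails if it takes over 64 s, if anything falls off the work surface, if the arm or the gripper's body presses on something with over 40 N, if the wrist force passes 120 N, or if a joint passes its speed limit or range.

## Working session

There is one attempt and no reset: what is moved stays moved. The work goes in short steps, Python scripts to look and compute and a tool call to move; the robot and the scene stay as the last step left them, time stands still between calls to the robot, and variables do not carry over. Pictures are saved under pics/ and viewed, and the job is handed in when it is done.

Besides the shell and the picture viewer there is one more tool, called as a command line: name --argument value ..., lists and objects as JSON in quotes. jog_arm: Moves the arm, as the interface text tells. Its arguments: {"type":"object","properties":{"dr":{"type":"array","items":{"type":"array","items":{"type":"number"}}},"slide":{"type":"array","items":{"type":"array","items":{"type":"number"}}},"gripper":{"type":"array","items":{"type":"number"}},"force":{"type":"number"}},"required":["dr","slide","gripper"]}

```bash
ls; mkdir -p pics; cat > h.py <<'E'
import numpy as np, cv2
from rig import observe, viewer, env
def snap(name,fn):
    im=viewer.get_image(name); cv2.imwrite('pics/'+fn,im['pixels'])
    np.savez('pics/'+fn+'.npz',K=im['camera_matrix'],R=im['R'],t=im['t']); return im
def load(fn):
    d=np.load('pics/'+fn+'.npz'); return np.array(d['K']),np.array(d['R']),np.array(d['t'])
def ray(fn,u,v,z):
    K,R,t=load(fn); d=R.T@np.linalg.solve(K,[u,v,1.]); c=-R.T@t
    return c+d*(z-c[2])/d[2]
def proj(fn,X):
    K,R,t=load(fn); p=K@(R@np.asarray(X,float)+t); return p[:2]/p[2]
E
python3 - <<'E'
from h import *
for n in ['side','top','wrist']:
    im=snap(n,n+'0.png'); print(n, im['pixels'].shape, (-im['R'].T@im['t']).round(3))
s=observe(); print({k:(np.array(v).round(3).tolist()) for k,v in s.items()}, env.tcp_to_tips)
E
```

```text
pics
side (420, 560, 3) [-0.015  0.008  0.61 ]
top (420, 560, 3) [0.345 0.34  0.905]
wrist (420, 560, 3) [0.159 0.532 0.374]
{'time_s': 0.15, 'q': [52.522, 21.833, 74.37, -0.0, 83.857, -12.339], 'qvel': [-0.013, -0.031, -0.283, -0.041, 0.043, -0.077], 'joint_efforts': [0.002, -44.863, -23.134, -0.0, 0.004, 0.0], 'position': [0.234, 0.498, 0.242], 'tool_rot': [[0.425, 0.905, -0.001], [0.905, -0.425, -0.001], [-0.001, -0.0, -1.0]], 'ft_force': [0.018, 0.337, 0.137], 'wrist_torque': [-0.025, -0.042, 0.042], 'grip_width': 0.085} 0.011
```

View pics/side0.png

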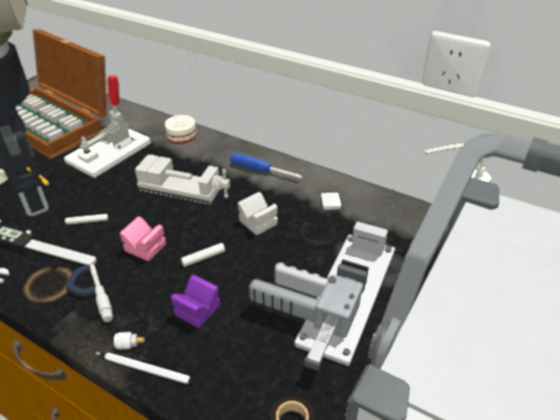

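View pics/top0.png

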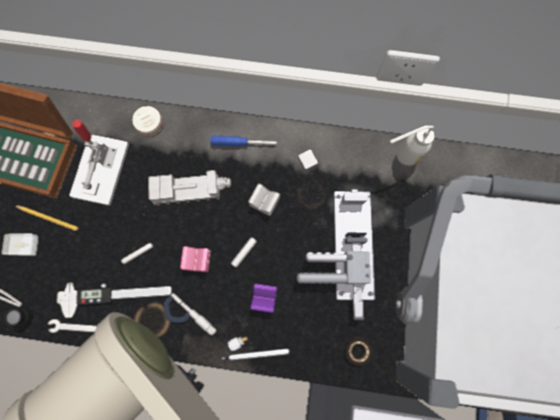

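View pics/wrist0.png

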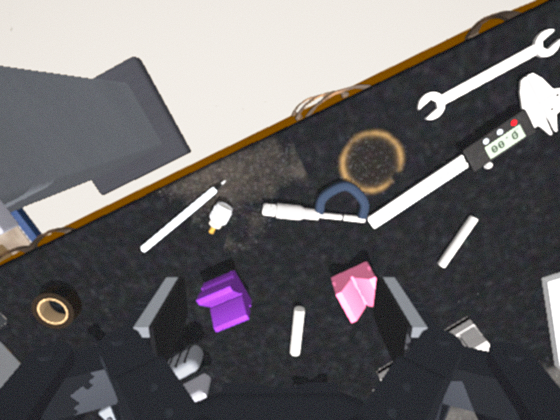

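```bash
python3 - <<'E'
from h import *
a=cv2.imread('pics/top0.png'); b=cv2.imread('pics/side0.png')
c1=cv2.resize(a[140:330,230:400],None,fx=3,fy=3,interpolation=cv2.INTER_CUBIC)
cv2.imwrite('pics/c1.png',c1)
c2=cv2.resize(b[170:370,220:420],None,fx=3,fy=3,interpolation=cv2.INTER_CUBIC)
cv2.imwrite('pics/c2.png',c2)
for u,v in [(265,199),(308,159),(353,245),(20,244),(196,259),(264,298)]: print(u,v,ray('top0.png',u,v,0.03).round(3))
E
```

```text
265 199 [0.548 0.399 0.03 ]
308 159 [0.652 0.318 0.03 ]
353 245 [0.475 0.199 0.03 ]
20 244 [0.376 0.902 0.03 ]
196 259 [0.398 0.524 0.03 ]
264 298 [0.339 0.37  0.03 ]
```

View pics/c1.png

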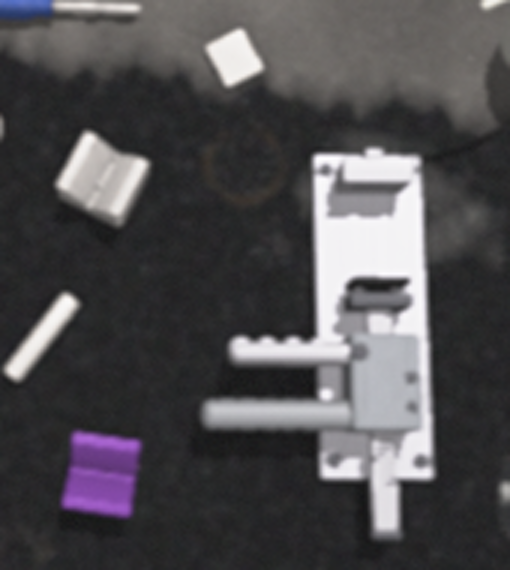

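View pics/c2.png

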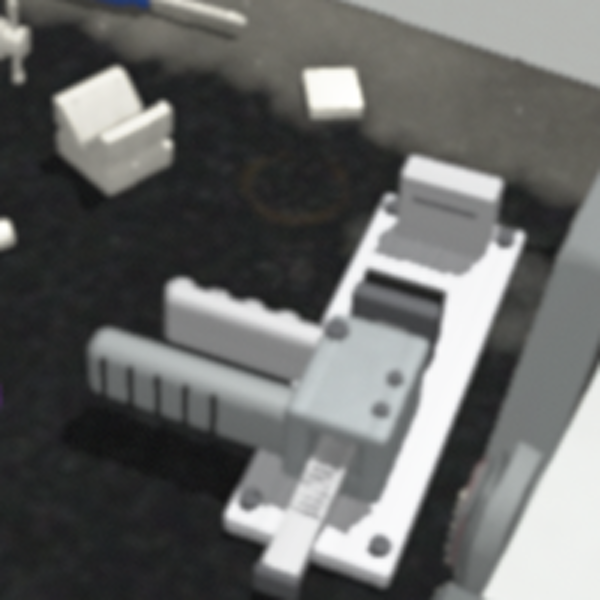

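```bash
cat > fit.py <<'E'
from h import *
from scipy.optimize import least_squares
def full(p,off,s=3): return [(p[0]+.5)/s-.5+off[0],(p[1]+.5)/s-.5+off[1]]
T=(230,140); S=(220,170)
P=lambda p:(p[0],p[1])
clampobs=[('top0.png',T,(313,156),(117.5,39,10)),('top0.png',T,(419,154),(117.5,-39,10)),('top0.png',T,(435,477),(-117.5,-39,10)),('top0.png',T,(321,480),(-117.5,39,10)),
('side0.png',S,(225,518),(-117.5,39,10)),('side0.png',S,(525,234),(117.5,-39,10)),('side0.png',S,(386,192),(117.5,39,10)),('side0.png',S,(388,572),(-117.5,-39,10)),
('side0.png',S,(409,157),(105,25,54)),('side0.png',S,(503,180),(105,-25,54))]
vobs=[('top0.png',T,(88,130),(22.5,25,40)),('top0.png',T,(150,158),(22.5,-25,40)),('top0.png',T,(122,227),(-22.5,-25,40)),('top0.png',T,(56,185),(-22.5,25,40)),
('side0.png',S,(122,66),(22.5,25,40)),('side0.png',S,(173,103),(22.5,-25,40)),('side0.png',S,(106,136),(-22.5,-25,40)),('side0.png',S,(55,100),(-22.5,25,40))]
def X(p,l):
    c,s=np.cos(p[2]),np.sin(p[2]); l=np.array(l)/1000
    return np.array([p[0]+c*l[0]-s*l[1],p[1]+s*l[0]+c*l[1],l[2]])
def fit(obs,p0):
    def r(p): return np.concatenate([proj(f,X(p,l))-full(c,o) for f,o,c,l in obs])
    s=least_squares(r,p0,loss='soft_l1'); return s.x,r(s.x).reshape(-1,2)
if __name__=='__main__':
    for nm,o,p0 in [('clamp',clampobs,[.47,.2,0]),('v',vobs,[.55,.4,-.4])]:
        p,r=fit(o,p0); print(nm,p.round(4),np.degrees(p[2]).round(2)); print(r.round(1).tolist())
        for c in ('top0.png','side0.png'):
            oo=[q for q in o if q[0]==c]
            if len(oo)>3: print(c,fit(oo,p0)[0].round(4))
E
python3 fit.py
```

```text
clamp [0.4818 0.197  0.1397] 8.0
[[-0.7, -0.9], [-1.1, -0.2], [-1.6, -0.2], [-0.5, -1.4], [-0.1, 0.5], [-0.1, 0.0], [0.1, 1.0], [0.6, 2.4], [0.6, -0.3], [0.2, 0.4]]
top0.png [0.4807 0.1947 0.143 ]
side0.png [0.4829 0.1979 0.1383]
v [ 0.5499  0.4027 -0.3402] -19.49
[[-0.8, -0.4], [-1.1, 0.7], [-1.6, -4.3], [-0.1, -0.8], [-0.6, 1.0], [0.4, 2.9], [1.4, 3.0], [0.7, 0.1]]
top0.png [ 0.5489  0.4004 -0.3198]
side0.png [ 0.5538  0.4062 -0.3549]
```

```bash
python3 - <<'E'
from h import *
for u,v in [(280,210),(280,0),(280,419),(0,210),(559,210)]: print(u,v,ray('wrist0.png',u,v,0.0).round(3))
K,R,t=load('wrist0.png'); print(K.round(1)); s=observe(); Rt=np.array(s['tool_rot']); p=np.array(s['position'])
print('cam in tool', (Rt.T@(-R.T@t-p)).round(4)); print((Rt.T@R.T).round(3))
E
```

```text
280 210 [0.267 0.481 0.   ]
280 0 [0.07  0.574 0.   ]
280 419 [0.57  0.338 0.   ]
0 210 [0.124 0.176 0.   ]
559 210 [0.41  0.784 0.   ]
[[327.2   0.  279.9]
 [  0.  327.2 213.9]
 [  0.    0.    1. ]]
cam in tool [-0.0007 -0.0826 -0.1321]
[[ 1.    -0.001 -0.   ]
 [ 0.001  0.948  0.318]
 [-0.    -0.318  0.948]]
```

jog_arm --dr '[[0,0,0],[0,0,0],[0,0,0],[0,0,0],[0,0,0],[0,0,0],[0,0,0],[0,0,0],[0,0,-0.05],[0,0,-0.05]]' --slide '[[0.005,0.03,0],[0.005,0.036,0],[0.006,0.036,0.005],[0.006,0.036,0.005],[0.006,0.036,0.005],[0.005,0.036,0.005],[0.005,0.036,0.005],[0.005,0.036,0.005],[0.005,0.03,0.005],[0,0.01,0.005]]' --gripper '[1,1,1,1,1,1,1,1,1,1]'

```text
time_s: 1.15
position: [0.5483, 0.4035, 0.2009]
tool_rot: [[0.333, 0.943, -0.001], [0.943, -0.333, -0.001], [-0.001, -0.0, -1.0]]
ft_force: [-0.5, 0.2, -0.4]
grip_width: 0.0851
```

```bash
python3 - <<'E'
from h import *
snap('wrist','wrist1.png')
s=observe(); print(s['time_s'],np.round(s['position'],4),np.round(s['tool_rot'],4).tolist(),np.round(s['q'],1))
a=cv2.imread('pics/wrist1.png'); cv2.imwrite('pics/w1.png',cv2.resize(a,(800,600),interpolation=cv2.INTER_CUBIC))
E
```

```text
1.2 [0.5482 0.4031 0.1999] [[0.3308, 0.9437, -0.0019], [0.9437, -0.3308, -0.0015], [-0.0021, -0.0013, -1.0]] [ 26.4  37.   54.6  -0.   88.5 -44.3]
```

View pics/w1.png

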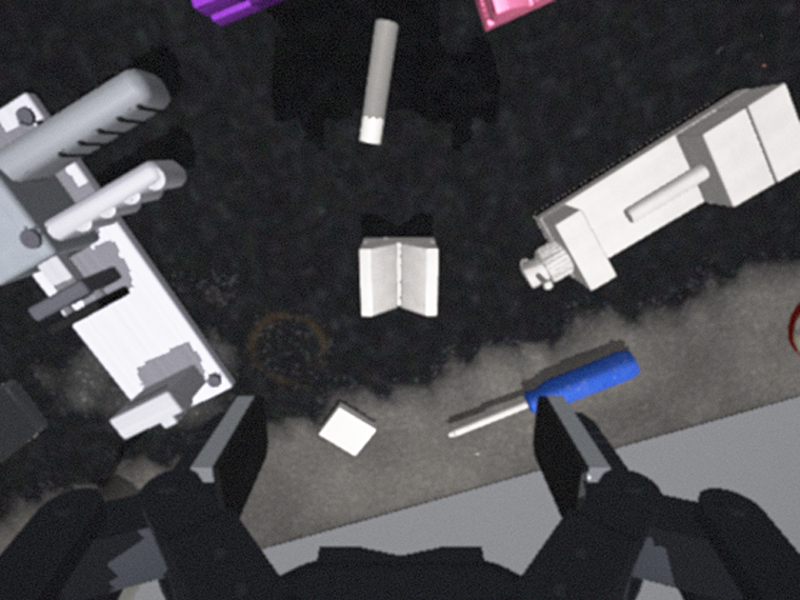

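```bash
python3 - <<'E'
from h import *
a=cv2.imread('pics/wrist1.png'); cv2.imwrite('pics/w1c.png',cv2.resize(a[150:235,230:330],None,fx=7,fy=7,interpolation=cv2.INTER_CUBIC))
cv2.imwrite('pics/w1d.png',cv2.resize(a[40:320,0:200],None,fx=2,fy=2,interpolation=cv2.INTER_CUBIC)[:600])
E
```

```text
(no output)
```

View pics/w1c.png

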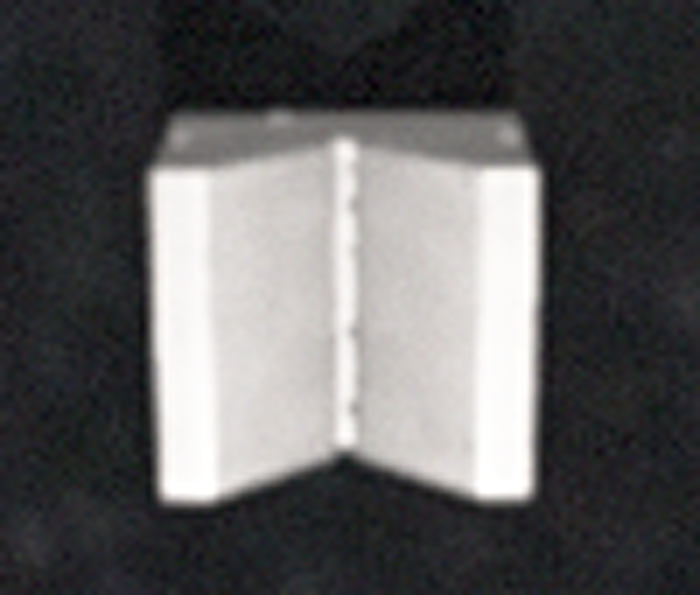

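View pics/w1d.png

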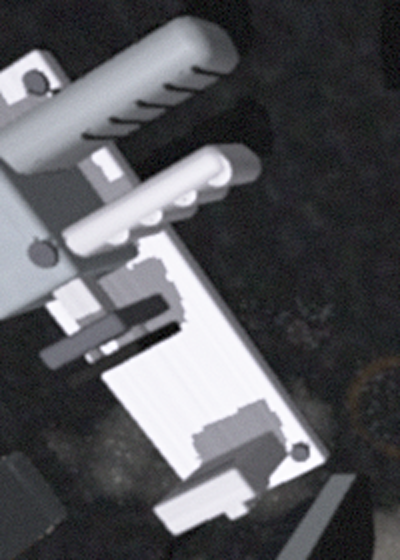

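```bash
python3 - <<'E'
from fit import *
o=[]
W=(230,150)
pts=[((150,165),(-22.5,-25,40)),((541,165),(-22.5,25,40)),((534,502),(22.5,25,40)),((160,502),(22.5,-25,40))]
import fit
def f7(p): return [(p[0]+.5)/7-.5+230,(p[1]+.5)/7-.5+150]
def r(p): return np.concatenate([proj('wrist1.png',X(p,l))-f7(c) for c,l in pts])
s=least_squares(r,[.55,.4,-.33]); print(s.x.round(4),np.degrees(s.x[2]),r(s.x).round(2))
ob=observe(); Rt=np.array(ob['tool_rot']); p=np.array(ob['position'])
print('in tool',Rt.T@(np.array([s.x[0],s.x[1],0.03])-p), 'tool yaw of x',np.degrees(np.arctan2(Rt[1,0],Rt[0,0])),'want',np.degrees(s.x[2])+90)
# clamp with wrist: plate far corners
def f2(p): return [(p[0]+.5)/2-.5,(p[1]+.5)/2-.5+40]
for c,l in [((327,460),(117.5,39,10)),((38,50),(-117.5,39,10))]: 
    w=ray('wrist1.png',*f2(c),0.01); print(w.round(4), X([.4818,.197,.1397],l).round(4))
E
```

```text
[ 0.5475  0.4021 -0.3383] -19.385581939109706 [ 0.43  0.72 -0.34  0.64 -0.48 -0.81  0.39 -0.73]
in tool [-8.05847978e-04 -8.64413302e-05  1.69950197e-01] tool yaw of x 70.68137992401404 want 70.6144180608903
[0.5906 0.251  0.01  ] [0.5927 0.252  0.01  ]
[0.3595 0.2191 0.01  ] [0.36   0.2193 0.01  ]
```

jog_arm --dr '[[0,0,0],[0,0,0],[0,0,0],[0,0,0],[0,0,0],[0,0,0],[0,0,0],[0,0,0],[0,0,0],[0,0,0]]' --slide '[[-0.001,0,0.03],[0,0,0.03],[0,0,0.03],[0,0,0.03],[0,0,0.025],[0,0,0.02],[0,0,0.012],[0,0,0.005],[0,0,0],[0,0,0]]' --gripper '[1,1,1,1,1,1,1,1,1,1]'

```text
time_s: 2.2
position: [0.5458, 0.4043, 0.0214]
tool_rot: [[0.332, 0.943, 0.002], [0.943, -0.332, 0.001], [0.001, 0.001, -1.0]]
ft_force: [0.3, 0.0, -0.3]
grip_width: 0.0855
```

jog_arm --dr '[[0,0,0],[0,0,0],[0,0,0],[0,0,0],[0,0,0],[0,0,0],[0,0,0],[0,0,0],[0,0,0],[0,0,0]]' --slide '[[0,0,0],[0,0,0],[0,0,0],[0,0,0],[0,0,0],[0,0,0],[0,0,0],[0,0,0],[0,0,0],[0,0,0]]' --gripper '[0.5,0.3,0.2,0.1,0,0,0,0,0,0]' --force 50

```text
time_s: 3.2
position: [0.5455, 0.4039, 0.021]
tool_rot: [[0.332, 0.943, 0.0], [0.943, -0.332, -0.0], [-0.0, 0.0, -1.0]]
ft_force: [-2.7, -2.8, 5.8]
grip_width: 0.049
```

jog_arm --dr '[[0,0,0],[0,0,0],[0,0,0],[0,0,0],[0,0,0],[0,0,0],[0,0,0],[0,0,0],[0,0,0],[0,0,0]]' --slide '[[0,0,-0.02],[0,0,-0.04],[0,0,-0.04],[-0.015,0.004,-0.02],[-0.03,0.008,0],[-0.033,0.01,0],[-0.033,0.01,0],[-0.033,0.01,0],[-0.03,0.008,0],[-0.019,0.004,0]]' --gripper '[0,0,0,0,0,0,0,0,0,0]'

```text
time_s: 4.2
position: [0.5316, 0.202, 0.1395]
tool_rot: [[0.334, 0.943, -0.002], [0.943, -0.334, -0.0], [-0.001, -0.002, -1.0]]
ft_force: [-0.2, -0.3, -5.3]
grip_width: 0.0493
```

jog_arm --dr '[[0,0,-0.08],[0,0,-0.1],[0,0,-0.1],[0,0,-0.1],[0,0,-0.1],[0,0,0],[0,0,0],[0,0,0],[0,0,0],[0,0,0]]' --slide '[[0,0,0],[0,0,0],[0,0,0],[0,0,0],[0,0,0],[0,0,0],[0,0,0],[0,0,0],[0,0,0],[0,0,0]]' --gripper '[0,0,0,0,0,0,0,0,0,0]'

```text
time_s: 5.2
position: [0.5322, 0.2041, 0.1403]
tool_rot: [[-0.14, 0.99, -0.0], [0.99, 0.14, 0.0], [0.0, -0.0, -1.0]]
ft_force: [0.4, -0.1, -4.9]
grip_width: 0.0489
```

```bash
python3 - <<'E'
from h import *
for n in ['side','top','wrist']: snap(n,n+'2.png')
s=observe(); print(s['time_s'],np.round(s['position'],4),np.round(s['tool_rot'],4).tolist(),np.round(s['q'],1),np.round(s['ft_force'],1),s['grip_width'])
a=cv2.imread('pics/wrist2.png'); cv2.imwrite('pics/w2.png',cv2.resize(a,(800,600),interpolation=cv2.INTER_CUBIC))
a=cv2.imread('pics/side2.png')[150:350,220:460]; cv2.imwrite('pics/s2.png',cv2.resize(a,None,fx=3,fy=3,interpolation=cv2.INTER_CUBIC))
E
```

```text
5.35 [0.5322 0.2041 0.1403] [[-0.1405, 0.9901, 0.0], [0.9901, 0.1405, 0.0], [0.0, 0.0, -1.0]] [  9.1  29.   80.2   0.   70.7 -89. ] [-0.3 -0.6 -4.7] 0.049425234655344645
```

View pics/w2.png

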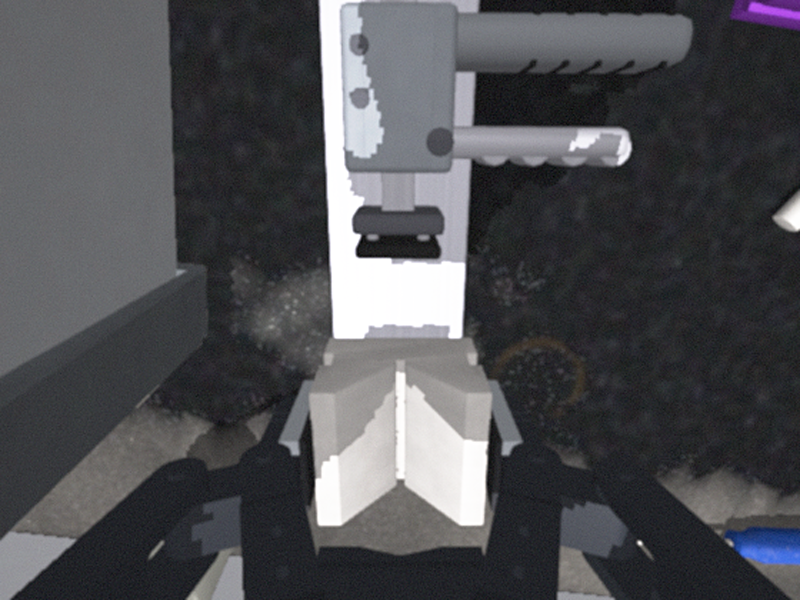

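View pics/s2.png

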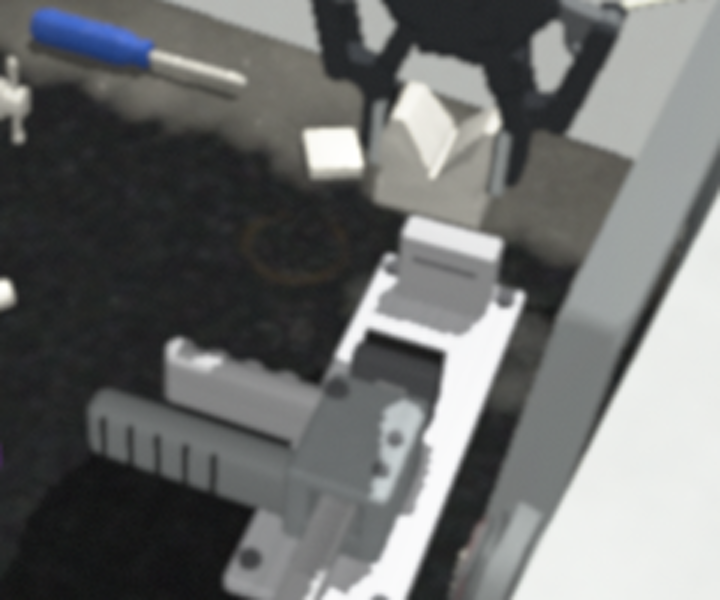

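```bash
python3 - <<'E'
from h import *
a=cv2.imread('pics/wrist2.png'); cv2.imwrite('pics/w2c.png',cv2.resize(a[70:260,220:350],None,fx=4.1,fy=4.1,interpolation=cv2.INTER_CUBIC)[:600])
b=cv2.imread('pics/wrist2.png')
cv2.imwrite('pics/w2d.png',cv2.resize(a[70:200,290:460],None,fx=4,fy=4,interpolation=cv2.INTER_CUBIC))
E
```

```text
(no output)
```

View pics/w2c.png

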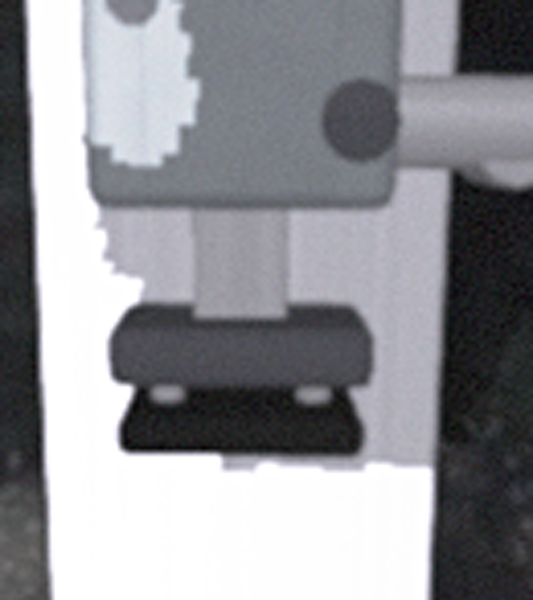

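View pics/w2d.png

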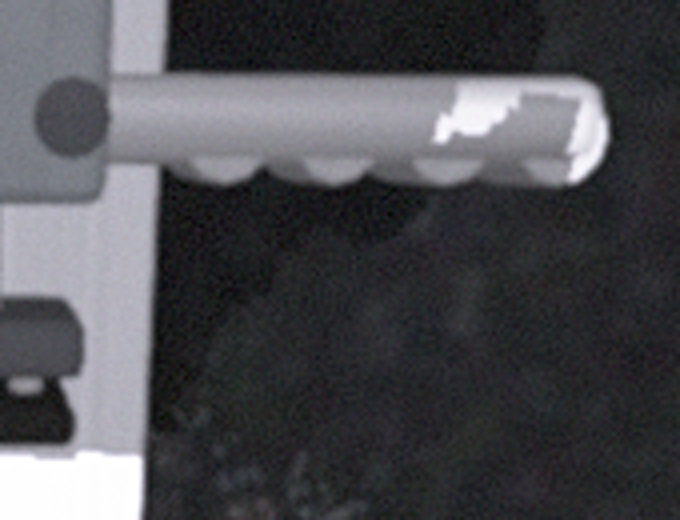

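```bash
python3 - <<'E'
from fit import *
C=np.array([.4815,.1965,.1397])
def loc(w,C=C):
    c,s=np.cos(C[2]),np.sin(C[2]); d=w[:2]-C[:2]; return np.array([c*d[0]+s*d[1],-s*d[0]+c*d[1]])*1000
f=lambda p,s,o:((p[0]+.5)/s-.5+o[0],(p[1]+.5)/s-.5+o[1])
for nm,p,z in [('pin -33,22',(362,118),.058),('hous L front -20,-24',(90,203),.056),('hous R front -20,24',(398,203),.056),('pad L',(120,451),.051),('pad R',(362,451),.051),('plate R 39',(436,560),.01),('plate R 39',(455,200),.01),('plate L -39',(49,560),.01),('plate L',(35,200),.01)]:
    print(nm,loc(ray('wrist2.png',*f(p,4.1,(220,70)),z)).round(1))
for nm,p,z in [('trig back edge',(350,74),.052),('trig back',(200,74),.052),('trig front',(250,160),.052),('trig tip',(605,130),.05),('ridge front',(335,185),.04)]:
    print(nm,loc(ray('wrist2.png',*f(p,4,(290,70)),z)).round(1))
o=observe(); print('tcp',loc(np.array(o['position'])))
for nm,p in [('blk BL',(311,388)),('BR',(490,388)),('TL',(318,523)),('TR',(482,523))]:
    w=ray('wrist2.png',*f(p,800/560,(0,0)),0.1403+.0402-.021-.0003); print(nm,loc(w).round(1))
E
```

```text
pin -33,22 [-35.   17.6]
hous L front -20,-24 [-22.5 -24.1]
hous R front -20,24 [-22.6  23.7]
pad L [ 17.8 -21.1]
pad R [17.8 19.6]
plate R 39 [49.6 39. ]
plate R 39 [-21.2  39.4]
plate L -39 [ 49.7 -40.3]
plate L [-21.1 -39.6]
trig back edge [-41.2  61.5]
trig back [-41.2  37.9]
trig front [-28.3  46.6]
trig tip [-32.9 103.9]
ridge front [-24.   63.9]
tcp [51.2575138   0.44230015]
blk BL [ 30. -24.]
BR [30.  24.7]
TL [ 75.8 -24.6]
TR [75.8 25.1]
```

jog_arm --dr '[[0,0,0],[0,0,0],[0,0,0],[0,0,0],[0,0,0],[0,0,0],[0,0,0],[0,0,0],[0,0,0],[0,0,0]]' --slide '[[-0.001,-0.002,0.01],[0,0,0.015],[0,0,0.015],[0,0,0.015],[0,0,0.015],[0,0,0.015],[0,0,0.01],[0,0,0.007],[0,0,0.003],[0,0,0]]' --gripper '[0,0,0,0,0,0,0,0,0,0]'

```text
time_s: 6.35
position: [0.5304, 0.2028, 0.0352]
tool_rot: [[-0.141, 0.99, -0.0], [0.99, 0.141, -0.0], [0.0, -0.0, -1.0]]
ft_force: [-0.3, -0.4, -4.4]
grip_width: 0.049
```

```bash
python3 - <<'E'
from h import *
for n in ['side','wrist']: snap(n,n+'3.png')
s=observe(); print(s['time_s'],np.round(s['position'],4),np.round(s['ft_force'],1),s['grip_width'])
a=cv2.imread('pics/wrist3.png')[100:]; cv2.imwrite('pics/w3.png',cv2.resize(a,None,fx=1.4,fy=1.4,interpolation=cv2.INTER_CUBIC))
a=cv2.imread('pics/side3.png')[150:350,250:460]; cv2.imwrite('pics/s3.png',cv2.resize(a,None,fx=3,fy=3,interpolation=cv2.INTER_CUBIC))
E
```

```text
6.45 [0.5306 0.2029 0.0358] [ 0.1 -0.1 -5.1] 0.049282663185833145
```

View pics/w3.png

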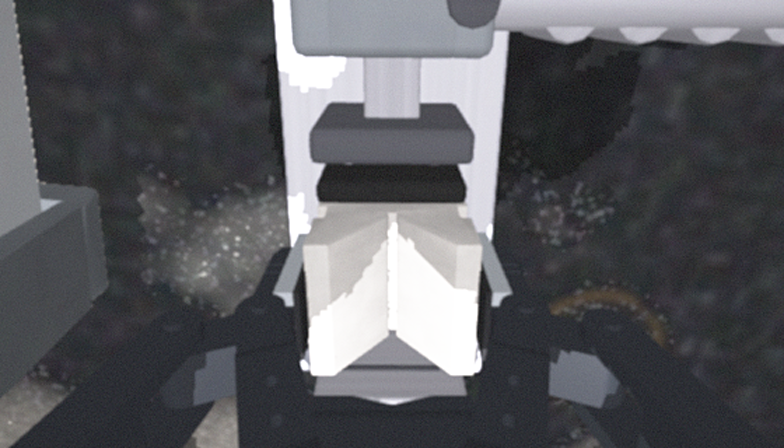

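View pics/s3.png

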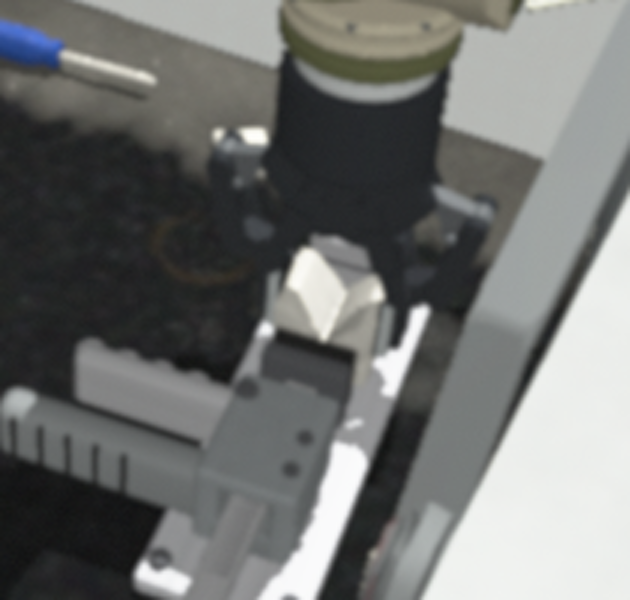

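jog_arm --dr '[[0,0,0],[0,0,0],[0,0,0],[0,0,0],[0,0,0],[0,0,0],[0,0,0],[0,0,0],[0,0,0],[0,0,0]]' --slide '[[0,0,0.001],[0,0,0.001],[0,0,0.001],[0,0,0.0005],[0,0,0.0005],[0,0,0],[0,0,0],[0,0,0],[0,0,0],[0,0,0]]' --gripper '[0,0,0,0,0,0,0,0,0,0]'

```text
time_s: 7.45
position: [0.5304, 0.2028, 0.0313]
tool_rot: [[-0.141, 0.99, 0.0], [0.99, 0.141, 0.0], [-0.0, 0.0, -1.0]]
ft_force: [-0.3, 0.4, -4.6]
grip_width: 0.049
```

jog_arm --dr '[[0,0,0],[0,0,0],[0,0,0],[0,0,0],[0,0,0],[0,0,0],[0,0,0],[0,0,0],[0,0,0],[0,0,0]]' --slide '[[0,0,0.0005],[0,0,0.0005],[0,0,0],[0,0,0],[0,0,0],[0,0,0],[0,0,0],[0,0,0],[0,0,0],[0,0,0]]' --gripper '[0,0,0,0,0,0,0,0,0,0]'

```text
time_s: 8.45
position: [0.5304, 0.2028, 0.0309]
tool_rot: [[-0.141, 0.99, 0.001], [0.99, 0.141, 0.0], [-0.0, 0.001, -1.0]]
ft_force: [-3.5, -1.0, 6.0]
grip_width: 0.0492
```

jog_arm --dr '[[0,0,0],[0,0,0],[0,0,0],[0,0,0],[0,0,0],[0,0,0],[0,0,0],[0,0,0],[0,0,0],[0,0,0]]' --slide '[[0,0,0],[0,0,0],[0,0,0],[0,0,0],[0,0,0],[0,0,0],[0,0,-0.005],[0,0,-0.015],[0,0,-0.03],[0,0,-0.03]]' --gripper '[0.22,0.3,0.4,0.5,0.5,0.5,0.5,0.5,0.5,0.5]'

```text
time_s: 9.45
position: [0.5301, 0.2027, 0.1113]
tool_rot: [[-0.141, 0.99, -0.001], [0.99, 0.141, -0.0], [-0.0, -0.001, -1.0]]
ft_force: [0.2, -0.8, 0.0]
grip_width: 0.064
```

jog_arm --dr '[[0,0,0],[0,0,0],[0,0,0],[0,0,0],[0,0,0],[0,0,0],[0,0,0],[0,0,0],[0,0,0],[0,0,0]]' --slide '[[0,0,-0.03],[0,-0.01,-0.02],[0,-0.02,-0.01],[0,-0.02,0],[0,-0.01,0],[0,0,0],[0,0,0],[0,0,0],[0,0,0],[0,0,0]]' --gripper '[0,-0.5,-1,-1,-1,-1,-1,-1,-1,-1]'

```text
time_s: 10.45
position: [0.4713, 0.1943, 0.1701]
tool_rot: [[-0.141, 0.99, -0.0], [0.99, 0.141, -0.0], [-0.0, -0.0, -1.0]]
ft_force: [-0.7, -0.1, 0.5]
grip_width: 0.0001
```

```bash
python3 - <<'E'
from h import *
for n in ['side','wrist']: snap(n,n+'4.png')
s=observe(); print(s['time_s'],np.round(s['position'],4),np.round(s['tool_rot'],3).tolist(),np.round(s['ft_force'],1),s['grip_width'])
a=cv2.imread('pics/wrist4.png'); cv2.imwrite('pics/w4.png',cv2.resize(a,(800,600),interpolation=cv2.INTER_CUBIC))
E
```

```text
10.55 [0.4711 0.1943 0.1702] [[-0.141, 0.99, -0.0], [0.99, 0.141, -0.0], [0.0, -0.0, -1.0]] [-0.   0.2  0.6] 0.00020478125812910497
```

View pics/w4.png

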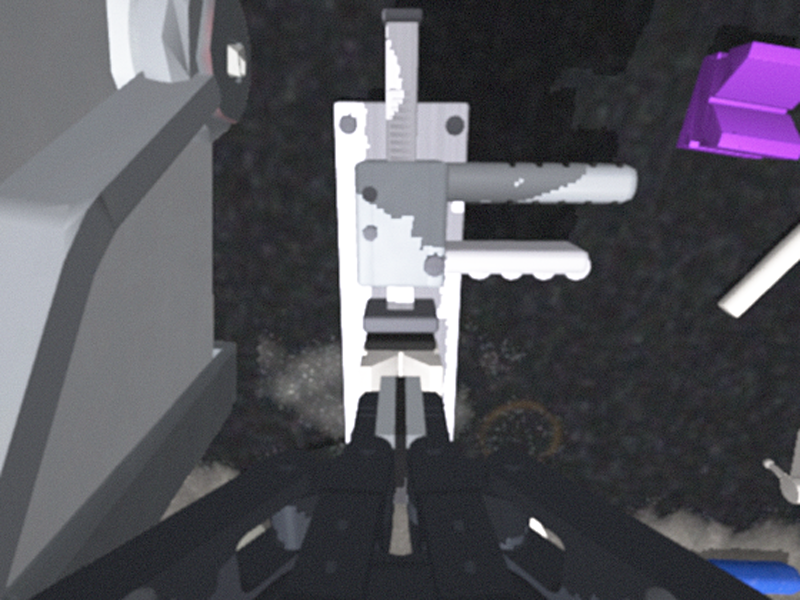

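jog_arm --dr '[[0,0,0],[0,0,0],[0,0,0],[0,0,0],[0,0,0],[0,0,0],[0,0,0],[0,0,0],[0,0,0],[0,0,0]]' --slide '[[0.02,0.004,0],[0.03,0.004,0],[0.025,0,0],[0.01,0,0.01],[0,0,0.03],[0,0,0.03],[0,0,0.02],[0,0,0],[0,0,0],[0,0,0]]' --gripper '[-1,-1,-1,-1,-1,-1,-1,-1,-1,-1]'

```text
time_s: 11.55
position: [0.4676, 0.2796, 0.0814]
tool_rot: [[-0.141, 0.99, 0.002], [0.99, 0.141, 0.001], [0.0, 0.002, -1.0]]
ft_force: [-0.1, 0.6, 0.1]
grip_width: -0.0003
```

```bash
python3 - <<'E'
from h import *
for n in ['side','wrist']: snap(n,n+'5.png')
s=observe(); print(s['time_s'],np.round(s['position'],4),np.round(s['tool_rot'],3).tolist(),np.round(s['ft_force'],1),s['grip_width'])
a=cv2.imread('pics/wrist5.png'); cv2.imwrite('pics/w5.png',cv2.resize(a,(800,600),interpolation=cv2.INTER_CUBIC))
a=cv2.imread('pics/side5.png')[150:350,220:460]; cv2.imwrite('pics/s5.png',cv2.resize(a,None,fx=3,fy=3,interpolation=cv2.INTER_CUBIC))
E
```

```text
11.65 [0.4674 0.2797 0.0814] [[-0.141, 0.99, 0.002], [0.99, 0.141, 0.001], [0.0, 0.002, -1.0]] [-0.7  0.3 -0. ] 0.00038174417419330225
```

View pics/w5.png

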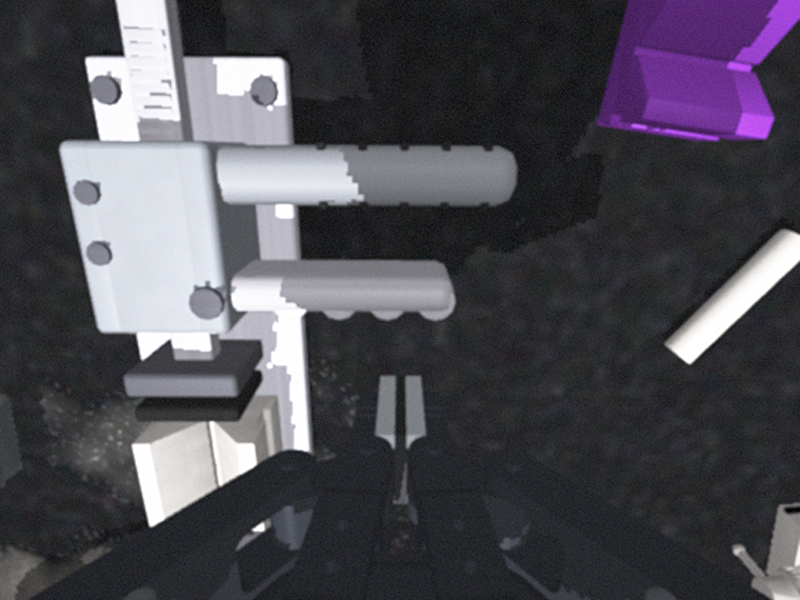

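View pics/s5.png

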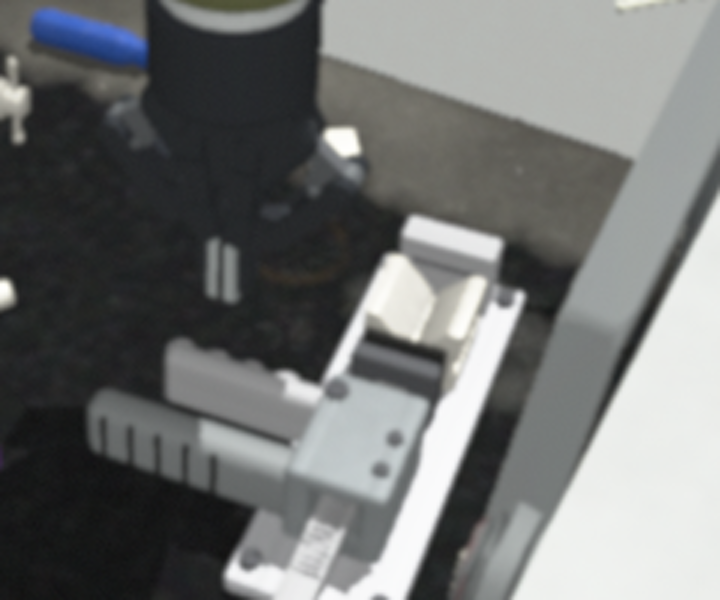

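jog_arm --dr '[[0,0,0],[0,0,0],[0,0,0],[0,0,0],[0,0,0],[0,0,0],[0,0,0],[0,0,0],[0,0,0],[0,0,0]]' --slide '[[0,0,0.01],[0,0,0.015],[0,0,0.015],[0,0,0.01],[0,0,0.003],[0,-0.002,0],[0,-0.004,0],[0,-0.004,0],[0,-0.002,0],[0,0,0]]' --gripper '[-1,-1,-1,-1,-1,-1,-1,-1,-1,-1]'

```text
time_s: 12.65
position: [0.455, 0.278, 0.0277]
tool_rot: [[-0.141, 0.99, 0.001], [0.99, 0.141, 0.0], [0.0, 0.001, -1.0]]
ft_force: [-0.3, -0.0, 0.5]
grip_width: 0.0002
```

```bash
python3 - <<'E'
from h import *
for n in ['wrist','side']: snap(n,n+'6.png')
s=observe(); print(s['time_s'],np.round(s['position'],4),np.round(s['ft_force'],1))
a=cv2.imread('pics/wrist6.png'); cv2.imwrite('pics/w6.png',cv2.resize(a,(800,600),interpolation=cv2.INTER_CUBIC))
a=cv2.imread('pics/side6.png')[150:350,220:460]; cv2.imwrite('pics/s6.png',cv2.resize(a,None,fx=3,fy=3,interpolation=cv2.INTER_CUBIC))
E
```

```text
12.75 [0.4551 0.278  0.0275] [ 0.4 -0.3 -0.2]
```

View pics/w6.png

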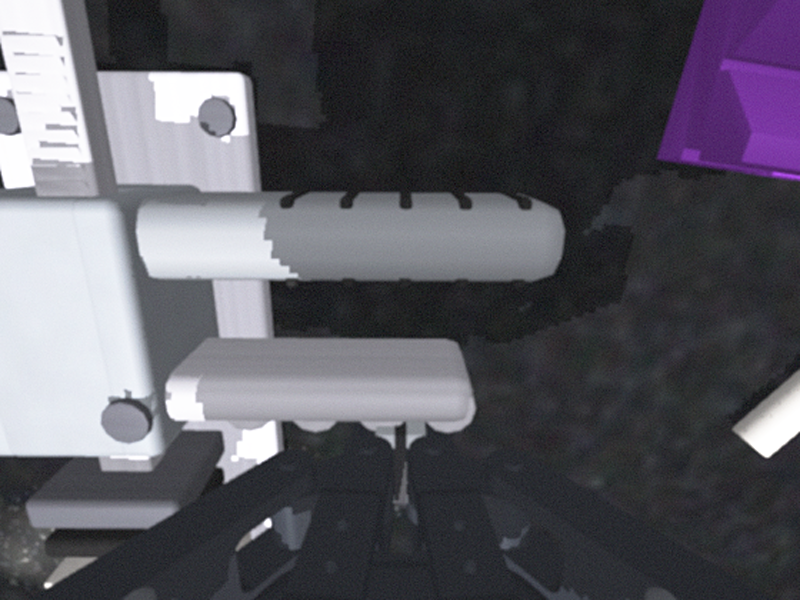

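View pics/s6.png

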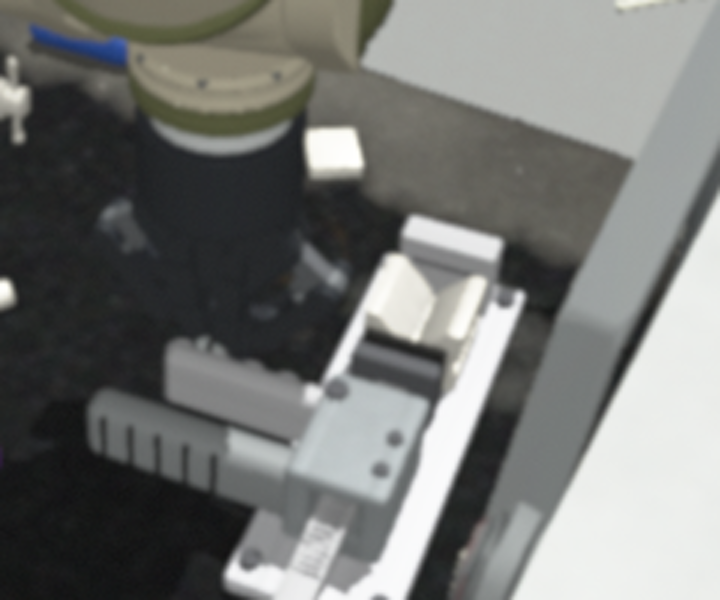

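jog_arm --dr '[[0,0,0],[0,0,0],[0,0,0],[0,0,0],[0,0,0],[0,0,0],[0,0,0],[0,0,0],[0,0,0],[0,0,0]]' --slide '[[0,-0.001,0],[0,-0.002,0],[0,-0.002,0],[0,-0.002,0],[0,-0.002,0],[0,-0.002,0],[0,-0.002,0],[0,-0.002,0],[0,0,0],[0,0,0]]' --gripper '[-1,-1,-1,-1,-1,-1,-1,-1,-1,-1]'

```text
time_s: 13.75
position: [0.4423, 0.2764, 0.0277]
tool_rot: [[-0.141, 0.99, 0.005], [0.99, 0.141, 0.002], [0.001, 0.005, -1.0]]
ft_force: [9.7, 3.5, -4.1]
grip_width: -0.0004
```

```bash
python3 - <<'E'
from h import *
for n in ['wrist','side']: snap(n,n+'7.png')
s=observe(); print(s['time_s'],np.round(s['position'],4),np.round(s['ft_force'],1), np.round(np.array(s['tool_rot']).T@np.array(s['ft_force']),1))
a=cv2.imread('pics/wrist7.png'); cv2.imwrite('pics/w7.png',a)
a=cv2.imread('pics/side7.png')[150:350,220:460]; cv2.imwrite('pics/s7.png',cv2.resize(a,None,fx=3,fy=3,interpolation=cv2.INTER_CUBIC))
E
```

```text
13.85 [0.4423 0.2764 0.0277] [ 8.7  2.1 -3.8] [0.9 8.9 3.9]
```

View pics/w7.png

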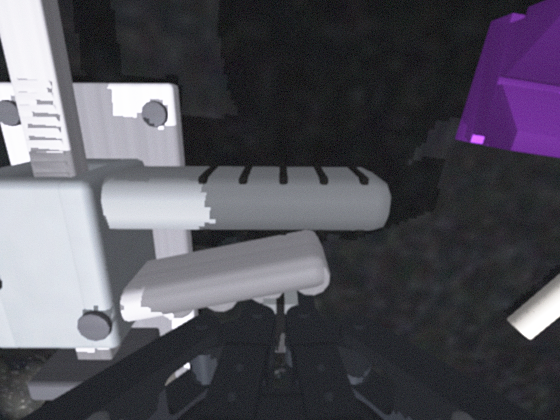

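View pics/s7.png

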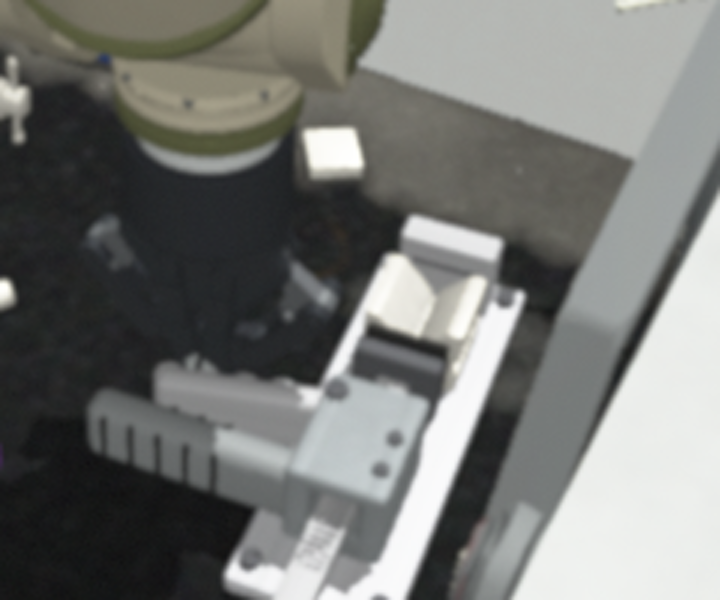

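jog_arm --dr '[[0,0,0],[0,0,0],[0,0,0],[0,0,0],[0,0,0],[0,0,0],[0,0,0],[0,0,0],[0,0,0],[0,0,0]]' --slide '[[0,-0.002,0],[0,-0.002,0],[0,-0.001,0],[0,0,0],[0,0.004,0],[0,0.004,0],[0,0.004,0],[0,0.004,0],[0,0.004,0],[0,0,0]]' --gripper '[-1,-1,-1,-1,-1,-1,-1,-1,-1,-1]'

```text
time_s: 14.85
position: [0.4548, 0.2776, 0.0271]
tool_rot: [[-0.141, 0.99, -0.002], [0.99, 0.141, -0.001], [-0.001, -0.002, -1.0]]
ft_force: [0.5, -0.1, 0.4]
grip_width: -0.0002
```

```bash
cat > look.py <<'E'
import sys
from h import *
k=sys.argv[1]
snap('side','side%s.png'%k)
s=observe(); print(s['time_s'],np.round(s['position'],4), np.round(np.array(s['tool_rot']).T@np.array(s['ft_force']),1))
a=cv2.imread('pics/side%s.png'%k)[215:300,260:400]; cv2.imwrite('pics/s%s.png'%k,cv2.resize(a,None,fx=5,fy=5,interpolation=cv2.INTER_CUBIC))
E
python3 look.py 8
```

```text
14.9 [0.4548 0.2776 0.0271] [-0.9  2.2  0.5]
```

View pics/s8.png

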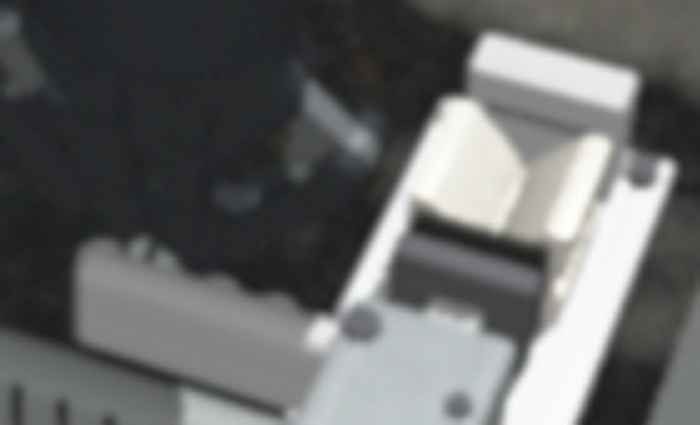

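jog_arm --dr '[[0,0,0],[0,0,0],[0,0,0],[0,0,0],[0,0,0],[0,0,0],[0,0,0],[0,0,0],[0,0,0],[0,0,0]]' --slide '[[0,-0.003,0],[0,-0.003,0],[0,-0.003,0],[0,-0.003,0],[0,-0.003,0],[0,-0.002,0],[0,-0.002,0],[0,-0.001,0],[0,0,0],[0,0,0]]' --gripper '[-1,-1,-1,-1,-1,-1,-1,-1,-1,-1]'

```text
time_s: 15.9
position: [0.4385, 0.2753, 0.0276]
tool_rot: [[-0.141, 0.99, 0.008], [0.99, 0.141, 0.001], [0.0, 0.008, -1.0]]
ft_force: [16.7, -0.0, -9.9]
grip_width: -0.0
```

```bash
python3 look.py 9
```

```text
15.95 [0.4385 0.2753 0.0276] [-1.5 15.4  9.1]
```

View pics/s9.png

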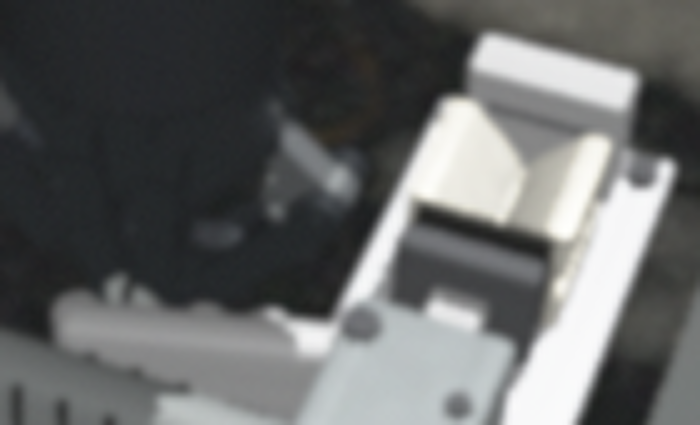

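jog_arm --dr '[[0,0,0],[0,0,0],[0,0,0],[0,0,0],[0,0,0],[0,0,0],[0,0,0],[0,0,0],[0,0,0],[0,0,0]]' --slide '[[0,0.005,0],[0,0.005,0],[0,0.005,0],[0,0.005,0],[0,0,0],[0,0,0],[0,-0.003,0],[0,-0.003,0],[0,-0.003,0],[0,-0.003,0]]' --gripper '[-1,-1,-1,-1,-1,-1,-1,-1,-1,-1]'

```text
time_s: 16.95
position: [0.4446, 0.2767, 0.0275]
tool_rot: [[-0.141, 0.99, 0.004], [0.99, 0.141, 0.001], [0.001, 0.005, -1.0]]
ft_force: [11.4, 1.8, -7.3]
grip_width: 0.0003
```

jog_arm --dr '[[0,0,0],[0,0,0],[0,0,0],[0,0,0],[0,0,0],[0,0,0],[0,0,0],[0,0,0],[0,0,0],[0,0,0]]' --slide '[[0,-0.001,0],[0,-0.001,0],[0,-0.001,0],[0,-0.001,0],[0,-0.001,0],[0,-0.001,0],[0,0,0],[0,0,0],[0,0,0],[0,0,0]]' --gripper '[-1,-1,-1,-1,-1,-1,-1,-1,-1,-1]'

```text
time_s: 17.95
position: [0.4394, 0.2755, 0.0275]
tool_rot: [[-0.141, 0.99, 0.005], [0.99, 0.141, 0.001], [0.0, 0.006, -1.0]]
ft_force: [11.9, 0.1, -7.3]
grip_width: 0.0001
```

```bash
python3 look.py 10
```

```text
18.0 [0.4394 0.2755 0.0276] [-1.1 12.9  6.9]
```

View pics/s10.png

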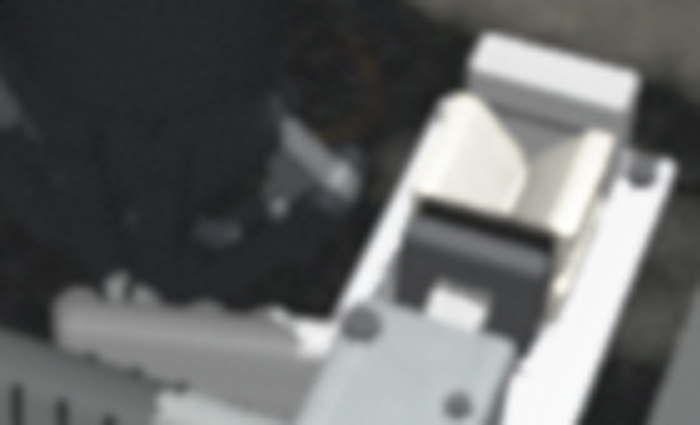

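jog_arm --dr '[[0,0,0],[0,0,0],[0,0,0],[0,0,0],[0,0,0],[0,0,0],[0,0,0],[0,0,0],[0,0,0],[0,0,0]]' --slide '[[0,0.005,0],[0,0.005,0],[0,0.005,0],[0,0.003,0],[0,0,0],[0,0,0],[0,-0.003,0],[0,-0.003,0],[0,-0.003,0],[0,-0.003,0]]' --gripper '[-1,-1,-1,-1,-1,-1,-1,-1,-1,-1]'

```text
time_s: 19.0
position: [0.4451, 0.2768, 0.0276]
tool_rot: [[-0.141, 0.99, 0.005], [0.99, 0.141, 0.002], [0.001, 0.006, -1.0]]
ft_force: [11.2, 2.5, -7.2]
grip_width: 0.0002
```

jog_arm --dr '[[0,0,0],[0,0,0],[0,0,0],[0,0,0],[0,0,0],[0,0,0],[0,0,0],[0,0,0],[0,0,0],[0,0,0]]' --slide '[[0,-0.001,0],[0,-0.001,0],[0,-0.001,0],[0,-0.001,0],[0,-0.001,0],[0,-0.001,0],[0,0,0],[0,0,0],[0,0,0],[0,0,0]]' --gripper '[-1,-1,-1,-1,-1,-1,-1,-1,-1,-1]'

```text
time_s: 20.0
position: [0.4395, 0.2756, 0.0276]
tool_rot: [[-0.141, 0.99, 0.006], [0.99, 0.141, 0.001], [0.0, 0.006, -1.0]]
ft_force: [11.8, 0.8, -8.2]
grip_width: -0.0002
```

```bash
python3 look.py 11; python3 - <<'E'
import sys; sys.path.insert(0,'.')
from h import *
snap('top','top11.png'); snap('wrist','wrist11.png')
a=cv2.imread('pics/top11.png')[180:280,310:400]; cv2.imwrite('pics/t11.png',cv2.resize(a,None,fx=6,fy=6,interpolation=cv2.INTER_CUBIC))
E
```

```text
20.05 [0.4395 0.2756 0.0276] [-1.6 12.   7.9]
```

View pics/s11.png

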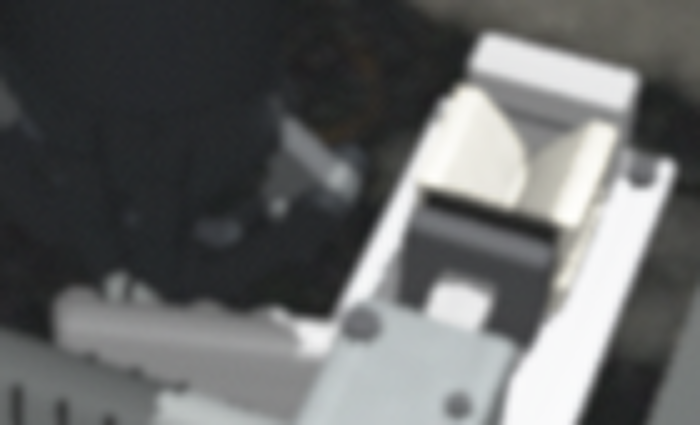

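View pics/t11.png

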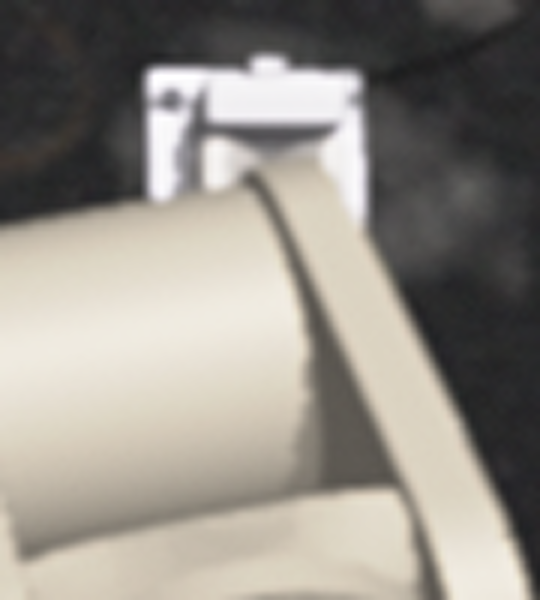

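jog_arm --dr '[[0,0,0],[0,0,0],[0,0,0],[0,0,0],[0,0,0],[0,0,0],[0,0,0],[0,0,0],[0,0,0],[0,0,0]]' --slide '[[0,0.005,0],[0,0.005,0],[0,0.005,0],[0,0.003,0],[0,0,0],[0,0,0],[0,-0.003,0],[0,-0.003,0],[0,-0.003,0],[0,-0.003,0]]' --gripper '[-1,-1,-1,-1,-1,-1,-1,-1,-1,-1]'

```text
time_s: 21.15
position: [0.4451, 0.2768, 0.0276]
tool_rot: [[-0.141, 0.99, 0.005], [0.99, 0.141, 0.002], [0.001, 0.006, -1.0]]
ft_force: [11.6, 2.6, -8.6]
grip_width: -0.0002
```

jog_arm --dr '[[0,0,0],[0,0,0],[0,0,0],[0,0,0],[0,0,0],[0,0,0],[0,0,0],[0,0,0],[0,0,0],[0,0,0]]' --slide '[[0,-0.001,0],[0,-0.001,0],[0,-0.001,0],[0,-0.001,0],[0,0,0],[0,0,0],[0,0,0],[0,0,0],[0,0,0],[0,0,0]]' --gripper '[-1,-1,-1,-1,-1,-1,-1,-1,-1,-1]'

```text
time_s: 22.15
position: [0.4414, 0.276, 0.0276]
tool_rot: [[-0.141, 0.99, 0.005], [0.99, 0.141, 0.001], [0.001, 0.006, -1.0]]
ft_force: [11.0, 1.1, -8.0]
grip_width: 0.0001
```

```bash
python3 look.py 12; python3 - <<'E'
import sys; sys.path.insert(0,'.')
from h import *
snap('top','top12.png')
a=cv2.imread('pics/top12.png')[180:230,310:400]; cv2.imwrite('pics/t12.png',cv2.resize(a,None,fx=8,fy=8,interpolation=cv2.INTER_CUBIC))
E
```

```text
22.2 [0.4414 0.2761 0.0276] [ 0.7 11.9  8. ]
```

View pics/s12.png

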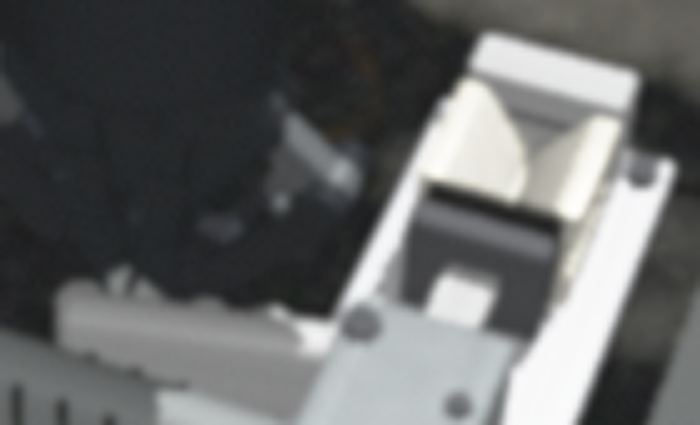

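View pics/t12.png

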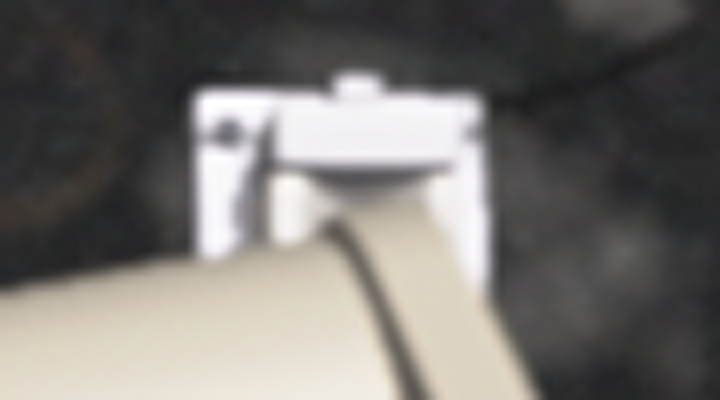

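jog_arm --dr '[[0,0,0],[0,0,0],[0,0,0],[0,0,0],[0,0,0],[0,0,0],[0,0,0],[0,0,0],[0,0,0],[0,0,0]]' --slide '[[0,-0.0005,0],[0,-0.0005,0],[0,-0.0005,0],[0,-0.0005,0],[0,0,0],[0,0,0],[0,0,0],[0,0,0],[0,0,0],[0,0,0]]' --gripper '[-1,-1,-1,-1,-1,-1,-1,-1,-1,-1]'

```text
time_s: 23.25
position: [0.4396, 0.2756, 0.0276]
tool_rot: [[-0.141, 0.99, 0.006], [0.99, 0.141, 0.001], [0.0, 0.006, -1.0]]
ft_force: [11.9, -0.6, -8.4]
grip_width: 0.0001
```

jog_arm --dr '[[0,0,0],[0,0,0],[0,0,0],[0,0,0],[0,0,0],[0,0,0],[0,0,0],[0,0,0],[0,0,0],[0,0,0]]' --slide '[[0,0.005,0],[0,0.005,0],[0,0.005,0],[0,0.003,0],[0,0,0],[0,0,0],[0,-0.003,0],[0,-0.003,0],[0,-0.003,0],[0,-0.003,0]]' --gripper '[-1,-1,-1,-1,-1,-1,-1,-1,-1,-1]'

```text
time_s: 24.25
position: [0.4451, 0.2768, 0.0276]
tool_rot: [[-0.141, 0.99, 0.006], [0.99, 0.141, 0.002], [0.001, 0.006, -1.0]]
ft_force: [12.2, 3.2, -9.3]
grip_width: 0.0003
```

jog_arm --dr '[[0,0,0],[0,0,0],[0,0,0],[0,0,0],[0,0,0],[0,0,0],[0,0,0],[0,0,0],[0,0,0],[0,0,0]]' --slide '[[0,-0.0005,0],[0,-0.0005,0],[0,-0.0005,0],[0,-0.0005,0],[0,0,0],[0,0,0],[0,0,0],[0,0,0],[0,0,0],[0,0,0]]' --gripper '[-1,-1,-1,-1,-1,-1,-1,-1,-1,-1]'

```text
time_s: 25.25
position: [0.4438, 0.2765, 0.0276]
tool_rot: [[-0.141, 0.99, 0.006], [0.99, 0.141, 0.002], [0.001, 0.007, -1.0]]
ft_force: [13.4, 3.5, -7.9]
grip_width: 0.0001
```

jog_arm --dr '[[0,0,0],[0,0,0],[0,0,0],[0,0,0],[0,0,0],[0,0,0],[0,0,0],[0,0,0],[0,0,0],[0,0,0]]' --slide '[[0,-0.0005,0],[0,-0.0005,0],[0,0,0],[0,0,0],[0,0,0],[0,0,0],[0,0,0],[0,0,0],[0,0,0],[0,0,0]]' --gripper '[-1,-1,-1,-1,-1,-1,-1,-1,-1,-1]'

```text
time_s: 26.25
position: [0.443, 0.2764, 0.0276]
tool_rot: [[-0.141, 0.99, 0.007], [0.99, 0.141, 0.002], [0.001, 0.007, -1.0]]
ft_force: [13.5, 2.2, -9.4]
grip_width: 0.0003
```

```bash
python3 look.py 13; python3 - <<'E'
import sys; sys.path.insert(0,'.')
from h import *
snap('top','top13.png')
a=cv2.imread('pics/top13.png')[180:230,310:400]; cv2.imwrite('pics/t13.png',cv2.resize(a,None,fx=8,fy=8,interpolation=cv2.INTER_CUBIC))
for i in range(3):
    snap('top','x.png'); s=observe(); print(np.round(np.array(s['tool_rot']).T@np.array(s['ft_force']),1))
E
```

```text
26.3 [0.443  0.2764 0.0277] [ 1.3 13.5 10. ]
[ 1.6 15.3  9.2]
[ 0.8 14.   9.6]
[ 0.1 14.5  9.8]
```

View pics/t13.png

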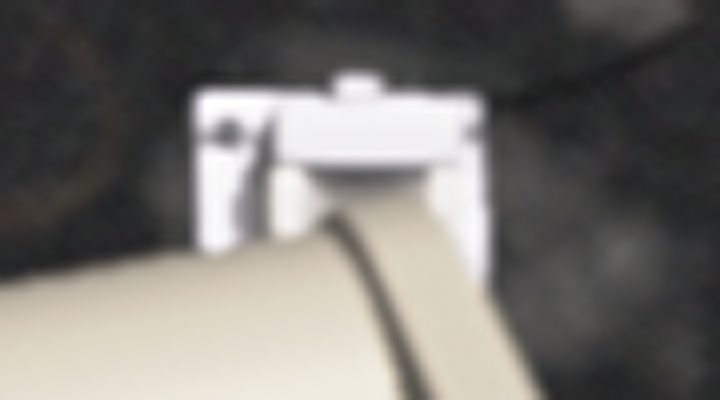

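jog_arm --dr '[[0,0,0],[0,0,0],[0,0,0],[0,0,0],[0,0,0],[0,0,0],[0,0,0],[0,0,0],[0,0,0],[0,0,0]]' --slide '[[0,-0.0005,0],[0,-0.0005,0],[0,-0.0005,0],[0,-0.0005,0],[0,0,0],[0,0,0],[0,0,0],[0,0,0],[0,0,0],[0,0,0]]' --gripper '[-1,-1,-1,-1,-1,-1,-1,-1,-1,-1]'

```text
time_s: 27.5
position: [0.4387, 0.2755, 0.0276]
tool_rot: [[-0.141, 0.99, 0.002], [0.99, 0.141, 0.0], [-0.0, 0.002, -1.0]]
ft_force: [6.6, -0.9, 0.7]
grip_width: -0.0002
```

```bash
python3 look.py 14; python3 - <<'E'
import sys; sys.path.insert(0,'.')
from h import *
snap('wrist','wrist14.png')
for i in range(5):
    snap('top','x.png'); s=observe(); print(np.round(np.array(s['tool_rot']).T@np.array(s['ft_force']),1))
E
```

```text
27.55 [0.4387 0.2755 0.0277] [-2.3  6.2  0.4]
[-2.5  5.9  0.1]
[-1.8  5.3  0.6]
[-1.7  6.2 -0.2]
[-0.5  5.5  0.5]
[-2.2  5.4  0.8]
```

View pics/s14.png

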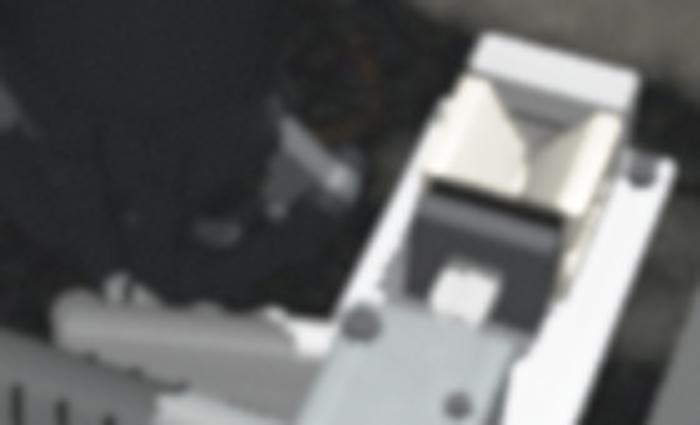

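```bash
python3 - <<'E'
from h import *
a=cv2.imread('pics/wrist14.png'); b=cv2.imread('pics/wrist11.png')
cv2.imwrite('pics/w14.png',np.hstack([cv2.resize(b,None,fx=.71,fy=.71),cv2.resize(a,None,fx=.71,fy=.71)]))
L=[cv2.resize(cv2.imread('pics/side%d.png'%k)[222:292,330:395],None,fx=6,fy=6,interpolation=cv2.INTER_CUBIC) for k in (13,14)]
cv2.imwrite('pics/cmp.png',np.hstack(L))
E
```

```text
(no output)
```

View pics/w14.png

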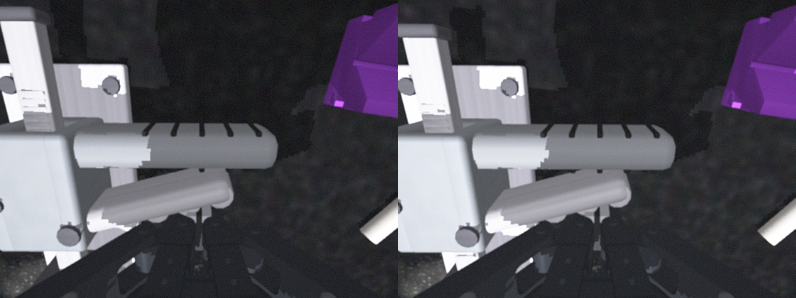

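View pics/cmp.png

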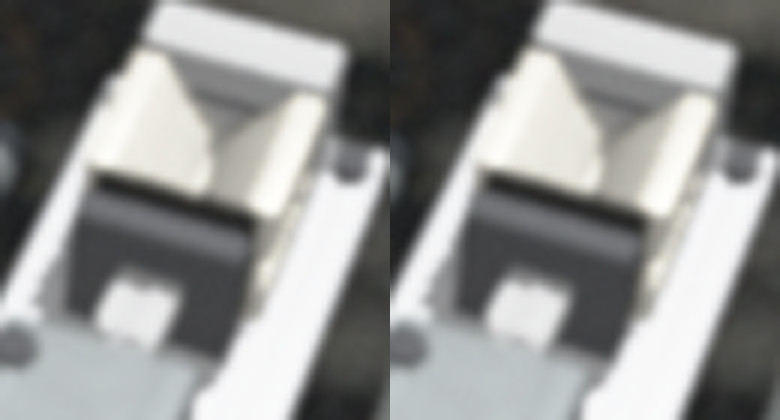

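```bash
python3 - <<'E'
from h import *
def g(k): return cv2.cvtColor(cv2.imread('pics/side%s.png'%k),cv2.COLOR_BGR2GRAY).astype(np.float32)
reg={'jaw':(250,278,340,372),'block':(228,254,345,384),'anvil':(218,238,352,390),'hous':(276,296,325,365)}
for a,b in [(10,11),(11,12),(12,13),(13,14)]:
    for n,(r0,r1,c0,c1) in reg.items():
        A=g(a)[r0:r1,c0:c1];B=g(b)[r0:r1,c0:c1]
        W=np.eye(2,3,dtype=np.float32)
        try:
            cc,W=cv2.findTransformECC(A,B,W,cv2.MOTION_TRANSLATION,(3,200,1e-6)); print(a,b,n,W[:,2].round(2),round(cc,3))
        except Exception as e: print(a,b,n,'fail')
# expected px per mm along clamp x at (0,0,50)
from fit import X
C=[.4793,.1962,.1397]
for k in ('side14.png',): print((proj(k,X(C,(20,0,50)))-proj(k,X(C,(10,0,50))))/10, proj(k,X(C,(20,0,50))))
E
```

```text
10 11 jaw [ 0.95 -1.65] 0.995
10 11 block [ 0.35 -0.8 ] 0.96
10 11 anvil [ 0.15 -0.15] 0.984
10 11 hous [ 0.09 -0.06] 0.995
11 12 jaw [ 0.63 -1.32] 0.956
11 12 block [ 0.28 -0.78] 0.961
11 12 anvil [ 0.09 -0.1 ] 0.989
11 12 hous [ 0.17 -0.58] 0.916
12 13 jaw [ 0.55 -1.05] 0.993
12 13 block [ 0.09 -0.48] 0.928
12 13 anvil [ 0.02 -0.03] 0.998
12 13 hous [ 0.32 -0.73] 0.898
13 14 jaw [ 0.02 -0.04] 0.999
13 14 block [0.   0.01] 1.0
13 14 anvil [0. 0.] 1.0
13 14 hous [-0.02  0.02] 0.999
[ 0.20883298 -0.45890031] [355.07623516 264.74502866]
```

jog_arm --dr '[[0,0,0],[0,0,0],[0,0,0],[0,0,0],[0,0,0],[0,0,0],[0,0,0],[0,0,0],[0,0,0],[0,0,0]]' --slide '[[0,0.004,0],[0,0.004,0],[0,0.004,0],[0,0.003,0],[0,0.004,0],[0,0,0],[0,0,0],[0,0,0],[0,0,0],[0,0,0]]' --gripper '[-1,-1,-1,-1,-1,-1,-1,-1,-1,-1]'

```text
time_s: 28.85
position: [0.4568, 0.2782, 0.0273]
tool_rot: [[-0.141, 0.99, -0.0], [0.99, 0.141, -0.0], [-0.0, -0.0, -1.0]]
ft_force: [-0.2, -0.1, -1.4]
grip_width: 0.0002
```

```bash
python3 look.py 15; python3 - <<'E'
from h import *
snap('wrist','wrist15.png')
a=cv2.imread('pics/wrist15.png'); cv2.imwrite('pics/w15.png',a)
def g(k): return cv2.cvtColor(cv2.imread('pics/side%s.png'%k),cv2.COLOR_BGR2GRAY).astype(np.float32)
reg={'jaw':(250,278,340,372),'block':(228,254,345,384)}
for a,b in [(14,15)]:
    for n,(r0,r1,c0,c1) in reg.items():
        A=g(a)[r0:r1,c0:c1];B=g(b)[r0:r1,c0:c1]
        cc,W=cv2.findTransformECC(A,B,np.eye(2,3,dtype=np.float32),cv2.MOTION_TRANSLATION,(3,200,1e-6)); print(a,b,n,W[:,2].round(2),round(cc,3))
E
```

```text
28.9 [0.4569 0.2782 0.0273] [ 0.3  0.3 -0.3]
14 15 jaw [-0.01  0.  ] 1.0
14 15 block [-0. -0.] 1.0
```

View pics/w15.png

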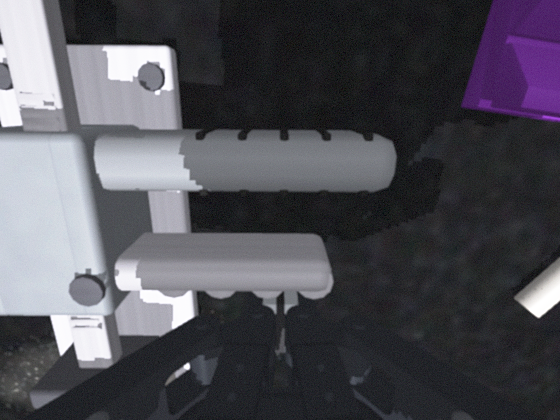

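jog_arm --dr '[[0,0,0],[0,0,0],[0,0,0],[0,0,0],[0,0,0],[0,0,0],[0,0,0],[0,0,0],[0,0,0],[0,0,0]]' --slide '[[0,-0.002,0],[0,-0.002,0],[0,-0.001,0],[0,-0.001,0],[0,-0.001,0],[0,0,0],[0,0,0],[0,0,0],[0,0,0],[0,0,0]]' --gripper '[-1,-1,-1,-1,-1,-1,-1,-1,-1,-1]'

```text
time_s: 29.95
position: [0.4502, 0.2774, 0.0274]
tool_rot: [[-0.141, 0.99, 0.0], [0.99, 0.141, 0.0], [0.0, 0.0, -1.0]]
ft_force: [3.1, 4.1, -1.6]
grip_width: 0.0001
```

```bash
cat > fr.py <<'E'
import sys
from h import *
k,ref=sys.argv[1],sys.argv[2]
F=[]
for i in range(3):
    snap('side','side%s.png'%k); s=observe(); F.append(np.array(s['tool_rot']).T@np.array(s['ft_force']))
print(round(s['time_s'],2),np.round(s['position'],4),'F',np.mean(F,0).round(1))
def g(k): return cv2.cvtColor(cv2.imread('pics/side%s.png'%k),cv2.COLOR_BGR2GRAY).astype(np.float32)
reg={'jaw':(250,278,340,372),'block':(228,254,345,384)}
for n,(r0,r1,c0,c1) in reg.items():
        A=g(ref)[r0:r1,c0:c1];B=g(k)[r0:r1,c0:c1]
        cc,W=cv2.findTransformECC(A,B,np.eye(2,3,dtype=np.float32),cv2.MOTION_TRANSLATION,(3,200,1e-6)); print(n,'mm',round(float(W[:,2]@[.41,-.91]/.504),2),round(cc,3))
E
python3 fr.py 16 15
```

```text
30.1 [0.4502 0.2774 0.0274] F [3.7 3.5 0.6]
jaw mm 0.0 1.0
block mm 0.01 1.0
```

jog_arm --dr '[[0,0,0],[0,0,0],[0,0,0],[0,0,0],[0,0,0],[0,0,0],[0,0,0],[0,0,0],[0,0,0],[0,0,0]]' --slide '[[0,-0.001,0],[0,-0.001,0],[0,-0.001,0],[0,0,0],[0,0,0],[0,0,0],[0,0,0],[0,0,0],[0,0,0],[0,0,0]]' --gripper '[-1,-1,-1,-1,-1,-1,-1,-1,-1,-1]'

```text
time_s: 31.1
position: [0.4473, 0.277, 0.0274]
tool_rot: [[-0.141, 0.99, 0.0], [0.99, 0.141, 0.0], [0.0, 0.001, -1.0]]
ft_force: [2.8, 3.0, -0.3]
grip_width: 0.0003
```

```bash
python3 fr.py 17 15
```

```text
31.25 [0.4473 0.277  0.0274] F [3.8 3.5 1.4]
jaw mm -0.0 1.0
block mm -0.0 1.0
```

jog_arm --dr '[[0,0,0],[0,0,0],[0,0,0],[0,0,0],[0,0,0],[0,0,0],[0,0,0],[0,0,0],[0,0,0],[0,0,0]]' --slide '[[0,-0.001,0],[0,-0.001,0],[0,-0.001,0],[0,-0.0005,0],[0,0,0],[0,0,0],[0,0,0],[0,0,0],[0,0,0],[0,0,0]]' --gripper '[-1,-1,-1,-1,-1,-1,-1,-1,-1,-1]'

```text
time_s: 32.25
position: [0.4449, 0.2766, 0.0275]
tool_rot: [[-0.141, 0.99, 0.003], [0.99, 0.141, 0.001], [0.001, 0.003, -1.0]]
ft_force: [6.7, 5.2, -3.4]
grip_width: 0.0002
```

```bash
python3 fr.py 18 15
```

```text
32.4 [0.4449 0.2766 0.0276] F [3.5 8.8 3.6]
jaw mm 0.01 1.0
block mm 0.0 1.0
```

jog_arm --dr '[[0,0,0],[0,0,0],[0,0,0],[0,0,0],[0,0,0],[0,0,0],[0,0,0],[0,0,0],[0,0,0],[0,0,0]]' --slide '[[0,-0.0005,0],[0,-0.0005,0],[0,-0.0005,0],[0,-0.0005,0],[0,0,0],[0,0,0],[0,0,0],[0,0,0],[0,0,0],[0,0,0]]' --gripper '[-1,-1,-1,-1,-1,-1,-1,-1,-1,-1]'

```text
time_s: 33.4
position: [0.4438, 0.2764, 0.0276]
tool_rot: [[-0.141, 0.99, 0.005], [0.99, 0.141, 0.001], [0.001, 0.005, -1.0]]
ft_force: [10.1, 4.5, -5.0]
grip_width: -0.0004
```

```bash
python3 fr.py 19 15
```

```text
33.55 [0.4438 0.2765 0.0276] F [ 3.5 10.7  5.6]
jaw mm 0.0 1.0
block mm 0.0 1.0
```

jog_arm --dr '[[0,0,0],[0,0,0],[0,0,0],[0,0,0],[0,0,0],[0,0,0],[0,0,0],[0,0,0],[0,0,0],[0,0,0]]' --slide '[[0,-0.0004,0],[0,-0.0004,0],[0,-0.0004,0],[0,-0.0004,0],[0,-0.0004,0],[0,-0.0004,0],[0,-0.0004,0],[0,-0.0002,0],[0,0,0],[0,0,0]]' --gripper '[-1,-1,-1,-1,-1,-1,-1,-1,-1,-1]'

```text
time_s: 34.55
position: [0.439, 0.2754, 0.0276]
tool_rot: [[-0.141, 0.99, 0.001], [0.99, 0.141, -0.0], [-0.0, 0.001, -1.0]]
ft_force: [5.0, -1.1, 4.0]
grip_width: 0.0001
```

```bash
python3 fr.py 20 15
```

```text
34.7 [0.439  0.2754 0.0275] F [-1.2  4.2 -2.6]
jaw mm 0.01 1.0
block mm 0.0 1.0
```

```bash
python3 - <<'E'
from h import *
L=[cv2.resize(cv2.imread('pics/side%d.png'%k)[255:310,262:330],None,fx=5.5,fy=5.5,interpolation=cv2.INTER_CUBIC) for k in (13,14)]
M=[cv2.resize(cv2.imread('pics/side%d.png'%k)[255:310,262:330],None,fx=5.5,fy=5.5,interpolation=cv2.INTER_CUBIC) for k in (19,20)]
cv2.imwrite('pics/cmp2.png',np.vstack([np.hstack(L),np.hstack(M)])[:600])
E
```

```text
(no output)
```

View pics/cmp2.png

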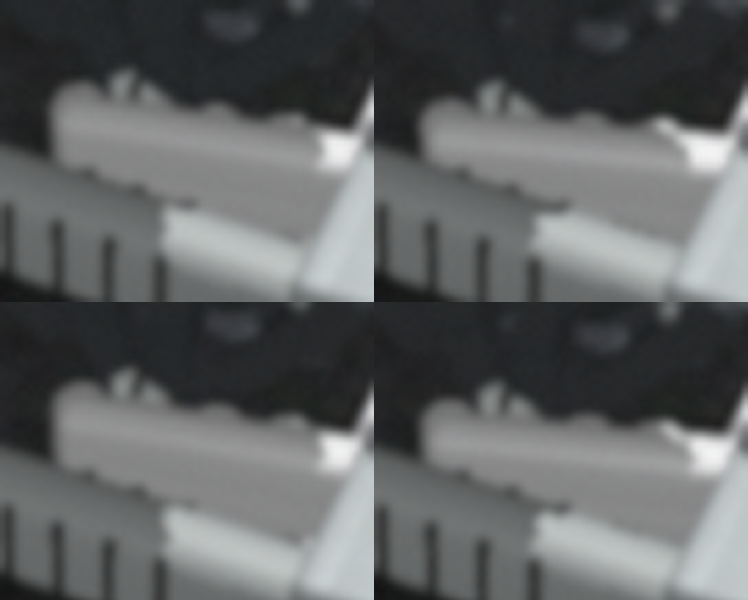

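jog_arm --dr '[[0,0,0],[0,0,0],[0,0,0],[0,0,0],[0,0,0],[0,0,0],[0,0,0],[0,0,0],[0,0,0],[0,0,0]]' --slide '[[0,0.005,0],[0,0.005,0],[0,0.005,0],[0,0.0035,0],[0,0,0],[0,0,0],[0,0,0],[0,0,0],[0,-0.002,0],[0,-0.002,0]]' --gripper '[-1,-1,-1,-1,-1,-1,-1,-1,-1,-1]'

```text
time_s: 35.7
position: [0.4534, 0.2778, 0.0274]
tool_rot: [[-0.141, 0.99, 0.001], [0.99, 0.141, 0.001], [0.0, 0.002, -1.0]]
ft_force: [3.8, 1.5, -3.2]
grip_width: 0.0
```

jog_arm --dr '[[0,0,0],[0,0,0],[0,0,0],[0,0,0],[0,0,0],[0,0,0],[0,0,0],[0,0,0],[0,0,0],[0,0,0]]' --slide '[[0,-0.0015,0],[0,-0.0015,0],[0,-0.0015,0],[0,-0.0015,0],[0,-0.0015,0],[0,-0.0015,0],[0,-0.0015,0],[0,-0.0015,0],[0,-0.0015,0],[0,-0.0005,0]]' --gripper '[-1,-1,-1,-1,-1,-1,-1,-1,-1,-1]'

```text
time_s: 36.7
position: [0.4422, 0.2763, 0.0278]
tool_rot: [[-0.141, 0.99, 0.007], [0.99, 0.141, 0.002], [0.001, 0.007, -1.0]]
ft_force: [2.1, 1.2, 0.2]
grip_width: -0.0002
```

```bash
python3 fr.py 21 15
```

```text
36.85 [0.4399 0.2757 0.0277] F [ 1.2  4.2 -0.9]
jaw mm 0.08 1.0
block mm 0.01 1.0
```

```bash
python3 - <<'E'
from h import *
def g(k): return cv2.cvtColor(cv2.imread('pics/side%s.png'%k),cv2.COLOR_BGR2GRAY).astype(np.float32)
r0,r1,c0,c1=262,296,268,285
from fit import X
C=[.4793,.1962,.1397]
e=(proj('side14.png',X(C,(-40,95,50)))-proj('side14.png',X(C,(-30,95,50))))/10
print('px per mm -x at tip',e)
for k in (8,9,10,11,12,13,14,16,17,18,19,20,21):
    W=np.eye(2,3,dtype=np.float32)
    try:
        cc,W=cv2.findTransformECC(g(15)[r0:r1,c0:c1],g(k)[r0:r1,c0:c1],W,cv2.MOTION_TRANSLATION,(3,300,1e-6)); d=W[:,2]
        print(k,d.round(2),'tip mm',round(float(d@e/(e@e)),1),round(cc,3))
    except Exception: print(k,'fail')
E
```

```text
px per mm -x at tip [-0.27625672  0.46507865]
8 [-0.03  0.04] tip mm 0.1 0.999
9 [-4.29  9.98] tip mm 19.9 0.781
10 [-3.96  9.25] tip mm 18.4 0.748
11 [-3.89  9.18] tip mm 18.3 0.748
12 [-3.55  7.38] tip mm 15.1 0.739
13 [-3.01  6.27] tip mm 12.8 0.781
14 [-4.24  9.82] tip mm 19.6 0.775
16 [-1.41  2.27] tip mm 4.9 0.934
17 [-2.2   3.42] tip mm 7.5 0.864
18 [-2.42  4.86] tip mm 10.0 0.832
19 [-2.81  5.44] tip mm 11.3 0.779
20 [-4.19  9.47] tip mm 19.0 0.777
21 [-3.74  8.69] tip mm 17.3 0.739
```

jog_arm --dr '[[0,0,0],[0,0,0],[0,0,0],[0,0,0],[0,0,0],[0,0,0],[0,0,0],[0,0,0],[0,0,0],[0,0,0]]' --slide '[[0,0.005,0],[0,0.005,0],[0,0.005,0],[0,0.005,0],[0,0,-0.02],[0,0,-0.04],[0,0,-0.04],[-0.02,0.014,-0.013],[-0.034,0.025,0],[-0.03,0.023,0]]' --gripper '[-1,-1,-1,-1,-1,-1,-1,-1,-1,-1]'

```text
time_s: 37.85
position: [0.5325, 0.203, 0.1406]
tool_rot: [[-0.142, 0.99, -0.001], [0.99, 0.142, -0.0], [-0.0, -0.001, -1.0]]
ft_force: [0.3, 0.1, -0.4]
grip_width: -0.0
```

jog_arm --dr '[[0,0,0],[0,0,0],[0,0,0],[0,0,0],[0,0,0],[0,0,0],[0,0,0],[0,0,0],[0,0,0],[0,0,0]]' --slide '[[0,0,0],[0,0,0],[0,0,0],[0,0,0],[0,0,0],[0,0,0],[0,0,0],[0,0,0],[0,0,0],[0,0,0]]' --gripper '[-1,-1,-1,-1,-1,-1,-1,-1,-1,-1]'

```text
time_s: 38.85
position: [0.5322, 0.204, 0.1403]
tool_rot: [[-0.141, 0.99, -0.0], [0.99, 0.141, -0.0], [-0.0, -0.0, -1.0]]
ft_force: [0.0, -0.2, -0.0]
grip_width: -0.0001
```

```bash
python3 - <<'E'
from h import *
snap('wrist','wrist22.png'); snap('side','side22.png')
s=observe(); print(s['time_s'],np.round(s['position'],4),np.round(s['tool_rot'],4).tolist())
a=cv2.imread('pics/wrist22.png'); b=cv2.imread('pics/wrist2.png')
cv2.imwrite('pics/w22.png',np.hstack([cv2.resize(b[110:190,240:320],(392,392),interpolation=cv2.INTER_CUBIC),cv2.resize(a[140:220,240:320],(392,392),interpolation=cv2.INTER_CUBIC)]))
cv2.imwrite('pics/w22f.png',a)
E
```

```text
38.95 [0.5322 0.204  0.1403] [[-0.1407, 0.9901, -0.0001], [0.9901, 0.1407, -0.0], [-0.0, -0.0001, -1.0]]
```

View pics/w22.png

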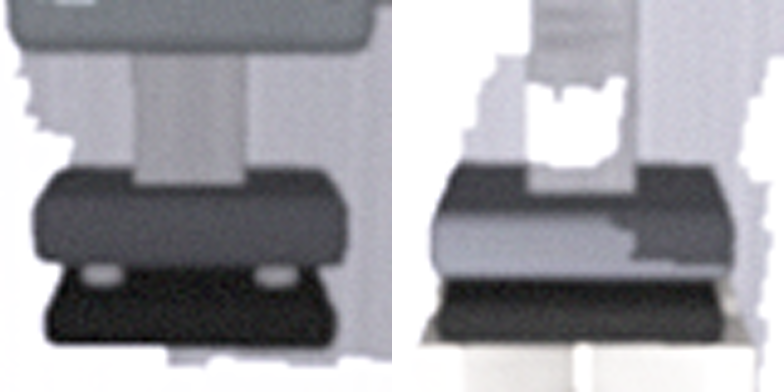

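View pics/w22f.png

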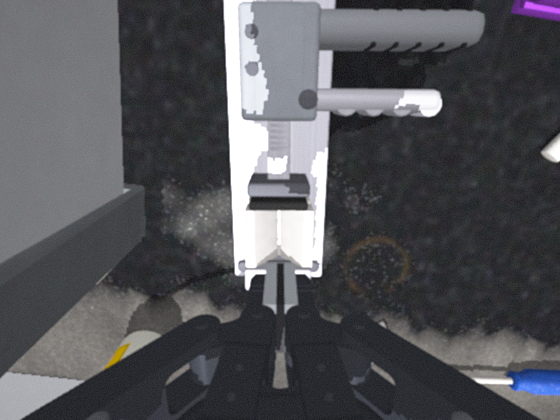

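```bash
python3 - <<'E'
from h import *
a=cv2.cvtColor(cv2.imread('pics/wrist22.png'),cv2.COLOR_BGR2GRAY); b=cv2.cvtColor(cv2.imread('pics/wrist2.png'),cv2.COLOR_BGR2GRAY)
print('before cols 274-286'); 
for r in range(140,186): print(r,b[r,265:272].mean().round(),b[r,280:290].mean().round(),end=' | ')
print('\nafter')
for r in range(168,214): print(r,a[r,256:266].mean().round(),a[r,280:285].mean().round(),a[r,290:298].mean().round(),end=' | ')
print()
C=np.array([.4793,.1962,.1397])
def loc(w):
    c,s=np.cos(C[2]),np.sin(C[2]); d=w[:2]-C[:2]; return (np.array([c*d[0]+s*d[1],-s*d[0]+c*d[1]])*1000)
for f in ('wrist2.png','wrist22.png'):
    print(f,'mm/px at 51:',(loc(ray(f,280,200,.051))-loc(ray(f,280,180,.051)))/20)
# anvil/block check: block far & plate
np.save('pics/C.npy',C)
E
```

```text
before cols 274-286
140 163.0 156.0 | 141 165.0 155.0 | 142 164.0 156.0 | 143 153.0 155.0 | 144 136.0 155.0 | 145 126.0 156.0 | 146 123.0 150.0 | 147 96.0 115.0 | 148 66.0 69.0 | 149 59.0 57.0 | 150 70.0 69.0 | 151 77.0 76.0 | 152 76.0 79.0 | 153 80.0 79.0 | 154 81.0 81.0 | 155 78.0 81.0 | 156 80.0 80.0 | 157 79.0 78.0 | 158 79.0 79.0 | 159 75.0 77.0 | 160 77.0 77.0 | 161 74.0 76.0 | 162 72.0 73.0 | 163 64.0 65.0 | 164 51.0 47.0 | 165 33.0 31.0 | 166 27.0 25.0 | 167 30.0 26.0 | 168 26.0 24.0 | 169 25.0 27.0 | 170 23.0 26.0 | 171 30.0 29.0 | 172 30.0 31.0 | 173 34.0 34.0 | 174 33.0 36.0 | 175 34.0 35.0 | 176 35.0 33.0 | 177 32.0 35.0 | 178 27.0 31.0 | 179 24.0 26.0 | 180 140.0 66.0 | 181 255.0 137.0 | 182 255.0 186.0 | 183 255.0 224.0 | 184 255.0 244.0 | 185 255.0 254.0 | 
after
168 207.0 255.0 204.0 | 169 207.0 255.0 205.0 | 170 207.0 255.0 206.0 | 171 206.0 251.0 205.0 | 172 183.0 230.0 184.0 | 173 130.0 208.0 132.0 | 174 78.0 184.0 78.0 | 175 65.0 178.0 67.0 | 176 69.0 183.0 69.0 | 177 68.0 181.0 70.0 | 178 69.0 163.0 69.0 | 179 69.0 117.0 72.0 | 180 70.0 75.0 70.0 | 181 68.0 66.0 67.0 | 182 74.0 72.0 71.0 | 183 95.0 92.0 79.0 | 184 121.0 115.0 86.0 | 185 141.0 133.0 90.0 | 186 155.0 149.0 90.0 | 187 162.0 158.0 91.0 | 188 162.0 158.0 93.0 | 189 163.0 159.0 94.0 | 190 166.0 161.0 91.0 | 191 165.0 163.0 88.0 | 192 167.0 161.0 97.0 | 193 171.0 164.0 135.0 | 194 169.0 166.0 160.0 | 195 154.0 155.0 152.0 | 196 107.0 113.0 115.0 | 197 50.0 61.0 62.0 | 198 29.0 34.0 33.0 | 199 29.0 31.0 32.0 | 200 31.0 34.0 35.0 | 201 38.0 36.0 39.0 | 202 48.0 47.0 47.0 | 203 53.0 52.0 56.0 | 204 60.0 63.0 61.0 | 205 64.0 65.0 64.0 | 206 62.0 62.0 61.0 | 207 61.0 59.0 63.0 | 208 56.0 58.0 57.0 | 209 84.0 89.0 90.0 | 210 165.0 178.0 181.0 | 211 227.0 237.0 243.0 | 212 237.0 245.0 250.0 | 213 236.0 244.0 248.0 | 
wrist2.png mm/px at 51: [7.17562988e-01 3.36998009e-04]
wrist22.png mm/px at 51: [7.17570499e-01 5.99189217e-04]
```

```bash
python3 - <<'E'
from h import *
C=np.load('pics/C.npy')
def lx(f,v,z):
    w=ray(f,280,v,z); c,s=np.cos(C[2]),np.sin(C[2]); d=w[:2]-C[:2]; return (c*d[0]+s*d[1])*1000
for zj in (.048,.050,.051,.052,.054,.056,.058):
    g0=lx('wrist2.png',179.9,.051)-lx('wrist2.png',164.0,zj); g1=lx('wrist22.png',209.75,.051)-lx('wrist22.png',196.4,zj)
    print(zj,round(g0,2),round(g1,2),'compression',round(g0-g1,2),'N',round(8*(g0-g1),1))
# pad rear/jaw depth check: rear jaw edge rows 147.3 / 173.2 at zj top
    print('   jaw rear->front', round(lx('wrist2.png',164.0,zj)-lx('wrist2.png',149.5,zj),2), round(lx('wrist22.png',196.4,zj)-lx('wrist22.png',182.7,zj),2))
print(lx('wrist2.png',179.9,.051),lx('wrist22.png',209.75,.051))
E
```

```text
0.048 10.49 9.0 compression 1.48 N 11.9
   jaw rear->front 9.88 9.95
0.05 10.83 9.56 compression 1.28 N 10.2
   jaw rear->front 9.79 9.87
0.051 11.01 9.83 compression 1.17 N 9.4
   jaw rear->front 9.74 9.82
0.052 11.18 10.11 compression 1.07 N 8.6
   jaw rear->front 9.7 9.78
0.054 11.53 10.67 compression 0.86 N 6.9
   jaw rear->front 9.61 9.69
0.056 11.88 11.22 compression 0.66 N 5.3
   jaw rear->front 9.52 9.6
0.058 12.23 11.77 compression 0.45 N 3.6
   jaw rear->front 9.44 9.51
20.188386212922058 41.82510078047226
```

```bash
python3 - <<'E'
from h import *
from fit import X
C=np.load('pics/C.npy')
im=cv2.imread('pics/side22.png')
A=cv2.resize(im[235:285,335:395],None,fx=12,fy=12,interpolation=cv2.INTER_CUBIC)
cv2.imwrite('pics/s22.png',A)
P=lambda l:(proj('side22.png',X(C,l)))
for y in (-15,0,15):
    print(y,'pad edge',P((42,y,51)).round(2))
    for zj,g in ((48,9.0),(50,9.56),(52,10.11),(54,10.67),(56,11.22)): print('   ',zj,P((42-g,y,zj)).round(2), 'rel',(P((42-g,y,zj))-P((42,y,51))).round(2))
g=cv2.cvtColor(im,cv2.COLOR_BGR2GRAY)
for c in (352,356,360,364,368):
    print(c,[(r,int(g[r,c])) for r in range(244,275)])
E
```

```text
-15 pad edge [369.38 257.3 ]
    48 [367.43 262.75] rel [-1.95  5.44]
    50 [367.46 262.05] rel [-1.92  4.74]
    52 [367.49 261.34] rel [-1.89  4.04]
    54 [367.53 260.64] rel [-1.86  3.33]
    56 [367.56 259.92] rel [-1.82  2.62]
0 pad edge [359.6  254.46]
    48 [357.61 259.85] rel [-1.99  5.39]
    50 [357.62 259.15] rel [-1.98  4.69]
    52 [357.63 258.44] rel [-1.97  3.98]
    54 [357.64 257.73] rel [-1.96  3.28]
    56 [357.65 257.02] rel [-1.95  2.56]
15 pad edge [349.94 251.64]
    48 [347.91 256.99] rel [-2.03  5.35]
    50 [347.9  256.29] rel [-2.04  4.64]
    52 [347.89 255.58] rel [-2.05  3.93]
    54 [347.88 254.87] rel [-2.07  3.22]
    56 [347.87 254.15] rel [-2.08  2.51]
352 [(244, 240), (245, 237), (246, 236), (247, 235), (248, 234), (249, 229), (250, 204), (251, 145), (252, 83), (253, 47), (254, 47), (255, 67), (256, 85), (257, 95), (258, 97), (259, 91), (260, 79), (261, 71), (262, 68), (263, 67), (264, 67), (265, 72), (266, 89), (267, 115), (268, 147), (269, 188), (270, 222), (271, 230), (272, 231), (273, 224), (274, 189)]
356 [(244, 233), (245, 232), (246, 232)
[... 711 characters left out ...]
 200), (246, 197), (247, 202), (248, 216), (249, 224), (250, 227), (251, 224), (252, 209), (253, 177), (254, 134), (255, 85), (256, 52), (257, 43), (258, 58), (259, 89), (260, 110), (261, 117), (262, 115), (263, 103), (264, 85), (265, 73), (266, 69), (267, 67), (268, 67), (269, 68), (270, 68), (271, 68), (272, 68), (273, 68), (274, 68)]
368 [(244, 139), (245, 154), (246, 164), (247, 167), (248, 171), (249, 174), (250, 176), (251, 177), (252, 178), (253, 179), (254, 171), (255, 143), (256, 98), (257, 59), (258, 42), (259, 54), (260, 85), (261, 108), (262, 117), (263, 117), (264, 106), (265, 87), (266, 74), (267, 69), (268, 67), (269, 67), (270, 66), (271, 67), (272, 66), (273, 68), (274, 70)]
```

View pics/s22.png

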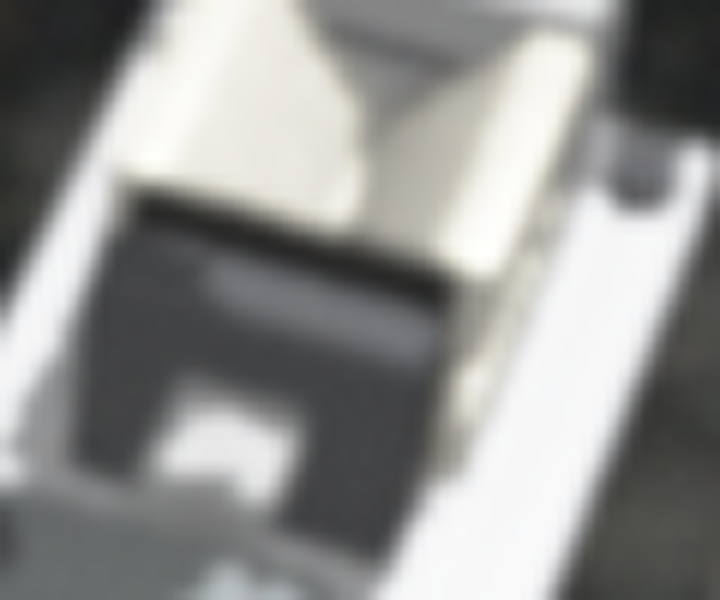

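jog_arm --dr '[[0,0,0],[0,0,0],[0,0,0],[0,0,0],[0,0,0],[0,0,0],[0,0,0],[0,0,0],[0,0,0],[0,0,0]]' --slide '[[0.028,-0.0215,0],[0.03,-0.0215,0],[0.026,-0.021,0],[0,0,0.035],[0,0,0.035],[0,0,0.03],[0,0,0.013],[0,0,0],[0,-0.002,0],[0,-0.002,0]]' --gripper '[-1,-1,-1,-1,-1,-1,-1,-1,-1,-1]'

```text
time_s: 39.95
position: [0.4542, 0.2779, 0.0284]
tool_rot: [[-0.141, 0.99, 0.004], [0.99, 0.141, 0.001], [0.001, 0.004, -1.0]]
ft_force: [6.6, 1.3, -5.6]
grip_width: -0.0004
```

jog_arm --dr '[[0,0,0],[0,0,0],[0,0,0],[0,0,0],[0,0,0],[0,0,0],[0,0,0],[0,0,0],[0,0,0],[0,0,0]]' --slide '[[0,-0.0015,0],[0,-0.0015,0],[0,-0.0015,0],[0,-0.0015,0],[0,-0.0015,0.0001],[0,-0.0015,0.0002],[0,-0.0015,0.0002],[0,-0.0013,0.0002],[0,-0.0007,0.0001],[0,-0.0005,0.0001]]' --gripper '[-1,-1,-1,-1,-1,-1,-1,-1,-1,-1]'

```text
time_s: 40.95
position: [0.4434, 0.2767, 0.0285]
tool_rot: [[-0.141, 0.99, 0.009], [0.99, 0.141, 0.003], [0.001, 0.009, -1.0]]
ft_force: [10.2, 2.6, 3.8]
grip_width: 0.0003
```

jog_arm --dr '[[0,0,0],[0,0,0],[0,0,0],[0,0,0],[0,0,0],[0,0,0],[0,0,0],[0,0,0],[0,0,0],[0,0,0]]' --slide '[[0,-0.0003,0],[0,-0.0003,0],[0,-0.0003,0],[0,-0.0003,0],[0,-0.0003,0],[0,0,0],[0,0,0],[0,0,0],[0,0,0],[0,0,0]]' --gripper '[-1,-1,-1,-1,-1,-1,-1,-1,-1,-1]'

```text
time_s: 41.95
position: [0.4427, 0.2765, 0.0286]
tool_rot: [[-0.141, 0.99, 0.011], [0.99, 0.141, 0.003], [0.002, 0.011, -1.0]]
ft_force: [12.5, 1.4, 3.0]
grip_width: -0.0001
```

```bash
python3 fr.py 23 22
```

```text
42.1 [0.4427 0.2765 0.0286] F [ 0.8 12.  -2.2]
jaw mm 0.06 0.905
block mm -0.01 1.0
```

jog_arm --dr '[[0,0,0],[0,0,0],[0,0,0],[0,0,0],[0,0,0],[0,0,0],[0,0,0],[0,0,0],[0,0,0],[0,0,0]]' --slide '[[0,-0.0003,0],[0,-0.0003,0],[0,-0.0003,0],[0,-0.0003,0],[0,-0.0003,0],[0,-0.0003,0],[0,-0.0002,0],[0,0,0],[0,0,0],[0,0,0]]' --gripper '[-1,-1,-1,-1,-1,-1,-1,-1,-1,-1]'

```text
time_s: 43.1
position: [0.4386, 0.2757, 0.0279]
tool_rot: [[-0.141, 0.99, 0.006], [0.99, 0.141, 0.001], [0.001, 0.006, -1.0]]
ft_force: [5.8, -0.5, 4.2]
grip_width: -0.0004
```

```bash
python3 fr.py 24 23
```

```text
43.25 [0.4386 0.2757 0.0279] F [-0.3  6.4 -4.2]
jaw mm -0.01 1.0
block mm 0.01 1.0
```

jog_arm --dr '[[0,0,0],[0,0,0],[0,0,0],[0,0,0],[0,0,0],[0,0,0],[0,0,0],[0,0,0],[0,0,0],[0,0,0]]' --slide '[[0,0.007,-0.0005],[0,0.007,-0.0004],[0,0.0065,0],[0,0,0],[0,0,0],[0,0,0],[0,-0.006,0],[0,-0.007,0],[0,-0.006,0],[0,0,0]]' --gripper '[-1,-1,-1,-1,-1,-1,-1,-1,-1,-1]'

```text
time_s: 44.25
position: [0.4411, 0.276, 0.028]
tool_rot: [[-0.141, 0.99, 0.008], [0.99, 0.141, 0.002], [0.001, 0.009, -1.0]]
ft_force: [13.3, 1.9, -6.0]
grip_width: 0.0002
```

```bash
python3 fr.py 25 24
```

```text
44.4 [0.4413 0.2761 0.0279] F [-0.6 12.9  6.6]
jaw mm 0.26 0.995
block mm 0.01 1.0
```

jog_arm --dr '[[0,0,0],[0,0,0],[0,0,0],[0,0,0],[0,0,0],[0,0,0],[0,0,0],[0,0,0],[0,0,0],[0,0,0]]' --slide '[[0,-0.002,0],[0,0,0],[0,0,0],[0,0,0],[0,0.007,0],[0,0.007,0],[0,0.007,0],[0,0,0],[0,0,0],[0,0,0]]' --gripper '[-1,-1,-1,-1,-1,-1,-1,-1,-1,-1]'

```text
time_s: 45.4
position: [0.4563, 0.278, 0.027]
tool_rot: [[-0.141, 0.99, -0.002], [0.99, 0.141, -0.001], [-0.0, -0.002, -1.0]]
ft_force: [0.5, 0.1, 0.2]
grip_width: 0.0002
```

```bash
python3 fr.py 26 25; python3 - <<'E'
from h import *
def g(k): return cv2.cvtColor(cv2.imread('pics/side%s.png'%k),cv2.COLOR_BGR2GRAY).astype(np.float32)
for a,b in ((24,25),(25,26),(24,26),(15,26),(20,26)):
    o=[]
    for (r0,r1,c0,c1) in ((250,278,340,372),(252,266,342,374),(256,276,346,374)):
        cc,W=cv2.findTransformECC(g(a)[r0:r1,c0:c1],g(b)[r0:r1,c0:c1],np.eye(2,3,dtype=np.float32),cv2.MOTION_TRANSLATION,(3,200,1e-6)); o.append((round(float(W[:,2]@[.41,-.91]/.504),2),round(cc,3)))
    print(a,b,o)
E
```

```text
45.55 [0.4567 0.2782 0.0273] F [-0.8  0.2  0.1]
jaw mm -0.33 0.995
block mm -0.01 1.0
24 25 [(0.26, 0.995), (0.13, 0.993), (0.51, 0.993)]
25 26 [(-0.33, 0.995), (-0.36, 0.994), (-0.47, 0.985)]
24 26 [(-0.09, 1.0), (-0.06, 1.0), (-0.06, 0.999)]
15 26 [(0.1, 1.0), (0.02, 0.999), (0.13, 0.999)]
20 26 [(0.08, 1.0), (0.01, 0.999), (0.14, 0.999)]
```

jog_arm --dr '[[0,0,0],[0,0,0],[0,0,0],[0,0,0],[0,0,0],[0,0,0],[0,0,0],[0,0,0],[0,0,0],[0,0,0]]' --slide '[[0,0.003,0],[0,0,-0.02],[0,0,-0.04],[0,0,-0.04],[-0.02,0.03,-0.013],[-0.03,0.04,0],[-0.025,0.04,0],[-0.01,0.018,0],[0,0,0],[0,0,0]]' --gripper '[-1,-1,-1,-1,-1,-1,-1,-1,-1,-1]'

```text
time_s: 46.55
position: [0.5983, 0.2125, 0.1399]
tool_rot: [[-0.14, 0.99, -0.001], [0.99, 0.14, -0.0], [0.0, -0.001, -1.0]]
ft_force: [-0.9, -0.4, 0.4]
grip_width: -0.0
```

jog_arm --dr '[[0,0,0],[0,0,0],[0,0,0],[0,0,0],[0,0,0],[0,0,0],[0,0,0],[0,0,0],[0,0,0],[0,0,0]]' --slide '[[0,0,0],[0,0,0],[0,0,0],[0,0,0],[0,0,0],[0,0,0],[0,0,0],[0,0,0],[0,0,0],[0,0,0]]' --gripper '[-1,-1,-1,-1,-1,-1,-1,-1,-1,-1]'

```text
time_s: 47.55
position: [0.5987, 0.2125, 0.1403]
tool_rot: [[-0.141, 0.99, -0.0], [0.99, 0.141, -0.0], [-0.0, -0.0, -1.0]]
ft_force: [-0.2, 0.0, -0.1]
grip_width: -0.0
```

```bash
python3 - <<'E'
from h import *
snap('wrist','wrist27.png'); snap('side','side27.png')
s=observe(); print(s['time_s'],np.round(s['position'],4),np.round(s['ft_force'],1))
a=cv2.imread('pics/wrist27.png'); cv2.imwrite('pics/w27.png',cv2.resize(a[40:190,200:360],None,fx=4,fy=4,interpolation=cv2.INTER_CUBIC))
K,R,t=load('wrist27.png'); c=-R.T@t
C=np.load('pics/C.npy'); d=c[:2]-C[:2]; co,si=np.cos(C[2]),np.sin(C[2]); print('cam clamp x,y,z',(co*d[0]+si*d[1])*1000,(-si*d[0]+co*d[1])*1000,c[2]*1000)
def g(k): return cv2.cvtColor(cv2.imread('pics/side%s.png'%k),cv2.COLOR_BGR2GRAY).astype(np.float32)
for a,b in ((22,27),(26,27)):
    o=[]
    for (r0,r1,c0,c1) in ((250,278,340,372),(252,266,342,374),(256,276,346,374)):
        cc,W=cv2.findTransformECC(g(a)[r0:r1,c0:c1],g(b)[r0:r1,c0:c1],np.eye(2,3,dtype=np.float32),cv2.MOTION_TRANSLATION,(3,200,1e-6)); o.append((round(float(W[:,2]@[.41,-.91]/.504),2),round(cc,3)))
    print(a,b,o)
E
```

```text
47.65 [0.5987 0.2125 0.1403] [-0.8  0.1 -0.3]
cam clamp x,y,z 37.64679166653047 -0.7987668524395376 272.47879305366837
22 27 [(1.4, 0.887), (1.1, 0.846), (0.43, 0.889)]
26 27 [(1.15, 0.87), (0.92, 0.788), (0.57, 0.842)]
```

View pics/w27.png

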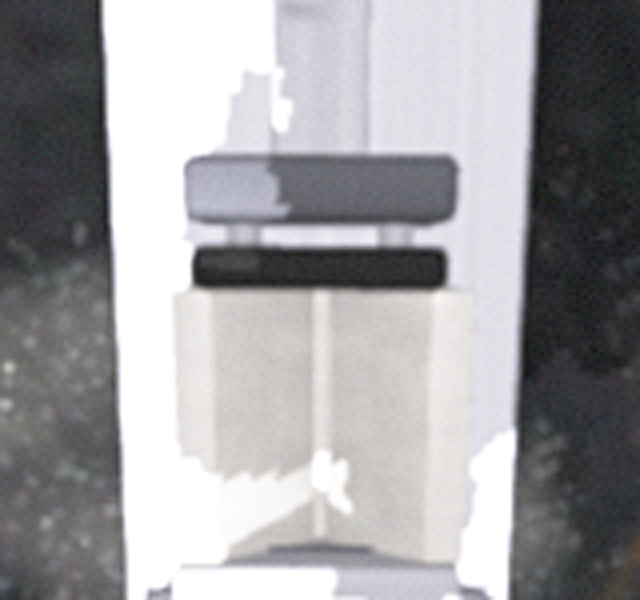

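```bash
python3 - <<'E'
from h import *
C=np.load('pics/C.npy')
a=cv2.cvtColor(cv2.imread('pics/wrist27.png'),cv2.COLOR_BGR2GRAY).astype(float)
p=a[:,284:296].mean(1)
print([(r,int(p[r])) for r in range(74,118)])
p2=a[:,276:279].mean(1); print([(r,int(p2[r])) for r in range(176,186)])
def lx(f,v,z):
    w=ray(f,280,v,z); c,s=np.cos(C[2]),np.sin(C[2]); d=w[:2]-C[:2]; return (c*d[0]+s*d[1])*1000
def cross(lo,hi,r0,r1):
    m=(lo+hi)/2
    for r in range(r0,r1):
        if (p[r]-m)*(p[r+1]-m)<=0: return r+(m-p[r])/(p[r+1]-p[r])
jf=cross(p[90],p[98],90,99); pr=cross(p[98],p[105],98,106); pf=cross(p[107],p[115],106,116)
print('rows',jf,pr,pf)
for zj in (.048,.050,.052,.054,.056):
    x1=lx('wrist27.png',jf,zj); g=lx('wrist27.png',pf,.051)-x1
    g1=lx('wrist22.png',209.75,.051)-lx('wrist22.png',196.4,zj); g0=lx('wrist2.png',179.9,.051)-lx('wrist2.png',164.0,zj)
    print(zj,'top view g',round(g,2),'oblique g1',round(g1,2),'g0',round(g0,2),'comp vs top view',round(g0-g,2),'gap',round(lx('wrist27.png',pr,.051)-x1,2))
print('pad thick',lx('wrist27.png',pf,.051)-lx('wrist27.png',pr,.051),'pad face x',lx('wrist27.png',pf,.051))
E
```

```text
[(74, 214), (75, 215), (76, 218), (77, 213), (78, 174), (79, 119), (80, 101), (81, 106), (82, 109), (83, 109), (84, 110), (85, 109), (86, 108), (87, 106), (88, 105), (89, 104), (90, 103), (91, 101), (92, 98), (93, 88), (94, 74), (95, 91), (96, 159), (97, 208), (98, 221), (99, 223), (100, 220), (101, 161), (102, 76), (103, 41), (104, 46), (105, 49), (106, 48), (107, 48), (108, 46), (109, 46), (110, 40), (111, 56), (112, 121), (113, 175), (114, 196), (115, 199), (116, 196), (117, 197)]
[(176, 127), (177, 116), (178, 140), (179, 148), (180, 155), (181, 187), (182, 244), (183, 255), (184, 255), (185, 255)]
rows 96.0548885077187 101.30919765166341 112.0446841294299
0.048 top view g 9.79 oblique g1 9.0 g0 10.49 comp vs top view 0.69 gap 3.23
0.05 top view g 9.75 oblique g1 9.56 g0 10.83 comp vs top view 1.08 gap 3.19
0.052 top view g 9.71 oblique g1 10.11 g0 11.18 comp vs top view 1.48 gap 3.14
0.054 top view g 9.66 oblique g1 10.67 g0 11.53 comp vs top view 1.87 gap 3.1
0.056 top view g 9.62 oblique g1 11.22 g0 11.88 comp vs top view 2.26 gap 3.05
pad thick 6.562403640328313 pad face x 42.49250853101698
```

```bash
python3 - <<'E'
from h import *
a=cv2.imread('pics/side27.png')[190:330,240:420]; cv2.imwrite('pics/s27.png',cv2.resize(a,None,fx=4,fy=4,interpolation=cv2.INTER_CUBIC))
E
```

```text
(no output)
```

View pics/s27.png

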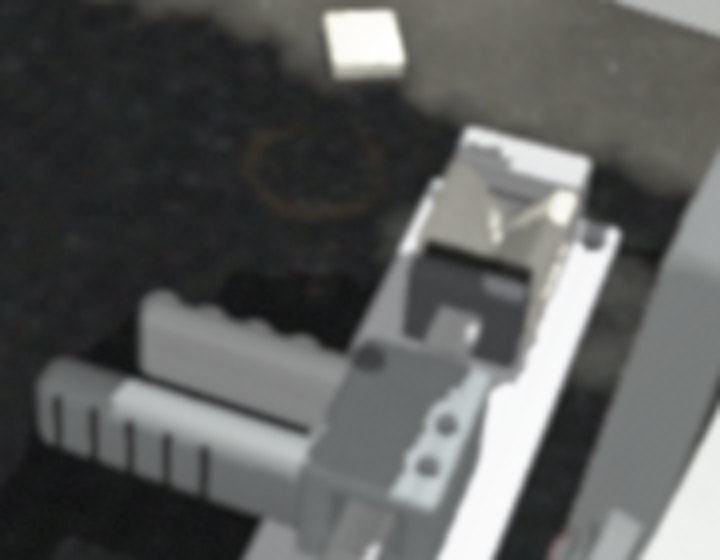

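The side view shows the trigger fully back (its end at crop pixel 150,330), the block against the anvil (crop 500,200), and the gauge block undisturbed (crop 365,45). The gripper is clear of everything, so I'm handing in.

```bash
python3 - <<'E'
from h import *
print(env.close_job()); 
E
```

```text
the job is handed in; nothing more can be done
None
```

The job is handed in, at about 48 s of the 64 s allowed. The block is clamped, but I estimate about 10–11 N on it, a little under the 12 N asked. The limit to pass is 8 N.

**What I did:**
- I placed the steel V-block (top view pixel 265,199; not the pink or purple ones) on the plate, aligned with the bar, and let go.
- I then worked the trigger with the closed fingers, letting it come fully back between strokes, until the jaw pressed the block against the anvil.

**Last checks:**
- **Position:** the pad face measured at clamp x of about 42 mm, which is where it should be with the 45 mm block touching the anvil.
- **Released:** the trigger is back at rest, the gripper is about 14 cm above the worktop touching nothing, and the gauge block is where it was.

**What disagreed:**
- **Clamping force:** it was never measured directly.
  - The jaw-to-pad gap, seen from nearly above, is about 3.1–3.2 mm. That gives about 11 N if the uncompressed gap is 4.5 mm, which I assumed.
  - The trigger force of about 14.4 N when the jaw last advanced suggests 9–12 N.
  - An earlier slanted view suggested only about 7 N (±2.5 N). I trusted it least, because it depended on an uncertain jaw height.
- **Ratchet slipping:** at about 14 N or more, the trigger jumped forward on four strokes with almost no jaw movement. A faster stroke moved the jaw about 0.3 mm, but it slid back on release. I read that as friction near its limit and stopped there.

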